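# Swap two kitchen canisters and find the lid that fits

### The job

The red and the blue canister stand on each other's coasters: swap them, so that each stands upright and wholly on the round coaster of its own colour (the empty wooden board is there to park one meanwhile). Close the open red canister with whichever of the two lids goes fully home in it, and leave the lid that does not fit lying knob-up, wholly on the wooden board. Set the canisters down without dropping them or tipping them over, and leave the bowl, the cup and the shaker where they are.

Things in the scene. Friction and masses are not known exactly. Their poses are not given: they have to be found in the camera images.
- can_red_mid (a point): Red canister, open, empty: upright cylinder 64 mm across, 80 high, mouth 58. Loose, about 250 g, at first on the blue coaster. Point on its axis, 40 above its underside, 40 below its rim. z up. The right lid's stopper slips in with 2.5 mm play all round (tapered tip) until its plate rests on the rim; the wrong one's is too wide and stays on the rim, plate 12 mm proud.
- can_blue_mid (a point): Blue enamelled canister, closed, with a flat top: upright cylinder 64 mm across, 80 mm high. Loose, about 300 g. At the start it stands on the red coaster. The point is on its axis half-way up, 40 mm above its underside. z is up along its axis.
- mat_red: Red round coaster, fixed to the counter, 92 mm across, 4 mm thick. Origin at the centre of its underside, on the counter. Its place changes from start to start.
- mat_blue: Blue round coaster, fixed to the counter, 92 mm across, 4 mm thick. Origin at the centre of its underside, on the counter. Its place changes from start to start.
- board: Round light wooden board, fixed to the counter, 98 mm across, 8 mm thick, empty at the start. Origin at the centre of its underside, on the counter. Its place changes from start to start.
- lid_wood_mid (a point): Loose metal lid, brown wooden knob; otherwise looks like the other lid. Lies knob-up, 44 mm high: stopper underneath 12 deep, plate 69 across and 4 thick, upright round knob 22 across and 28 high. Point on its axis half-way up: 22 above the stopper's underside and 22 below the knob's top; plate top 6 below it. z up. 70 g. Only one of the two stoppers enters the red canister; which one shows only on trying.
- lid_black_mid (a point): Loose metal lid, black knob; otherwise looks like the other lid. Lies knob-up, 44 mm high: stopper underneath 12 deep, plate 69 across and 4 thick, upright round knob 22 across and 28 high. Point on its axis half-way up: 22 above the stopper's underside and 22 below the knob's top; plate top 6 below it. z up. 70 g. Only one of the two stoppers enters the red canister; which one shows only on trying.
- bowl: Bystander: steel bowl, 124 mm across the rim, 55 mm high. Loose. Origin at the centre of its underside.
- cup: Bystander: white cup without handle, 76 mm across, 80 mm high. Loose. Origin at the centre of its underside.
- shaker: Bystander: small glass shaker jar with a green cap, 40 mm across, 85 mm high. Loose. Origin at the centre of its underside.
Mind the look-alikes: they are no part of the job. Leave any yellow look-alike of the part that bears lid_wood_mid alone.

How it is judged:
By the outcome, as a careful person would: the job done as asked, in the order asked, and still so for the second after the job is handed in, with the robot touching nothing.
It also fails if it takes over 125 s, if anything falls off the work surface, if the arm or the gripper's body presses on something with over 40 N, if the wrist force passes 120 N, or if a joint passes its speed limit or range.

### The arm

A 7-joint arm with a two-finger parallel gripper is mounted at the origin on the work surface. World frame = base frame: x ahead of the robot, y to its left, z up, the work surface at z = 0. Lengths are in m, angles in rad, forces in N, time in s.
With the tool pointing down it reaches from about 0.4 to 0.85 m from the base axis. Payload 10.4 kg.
Tool frame: the origin (TCP) lies at the very end of the fingers, on their centre line; the grasp point (between the pads) lies 19 mm behind it; y points along the fingers, z is the direction in which the jaws open and shut, and the axes are right-handed (so a half turn about y gives the same grasp; the last joint's range is limited). The gripper opens to 85 mm and grips with 20 to 120 N. Pads are 22 mm wide; open, the fingers measure 114 mm over their backs; the gripper's body (76 mm by 85 mm) begins 54 mm behind the grasp point. The pads swing forward as they close: fully open they stand 13 mm farther back than shut.
Start: joints at [1.193, 0.332, -0.065, 1.46, 0.022, 1.35, -0.088], TCP at [0.217, -0.586, 0.231] pointing down, gripper open.
Joint ranges: [-2.6, 2.6], [-0.5, 2.12], [-1.47, 1.34], [0.16, 2.42], [-1.27, 4.41], [0.06, 2.06], [-2.6, 2.6]. Speed limits (rad/s): [2.22, 2.22, 2.79, 2.79, 3.14, 3.14, 3.14].

### API

Orientations are given as a unit quaternion [w, x, y, z].
In Python, from plant import bot, eyes, order, finder gives the robot as it stands.
- The arm moves only by the tool step_arm, never from a script. Its argument "rows" is a list of rows, each a list of 7 numbers: the shift along the world's x, y, z in m, then the turn, a rotation vector about the world's x, y, z in degrees, then the opening, from 0 (shut) to 1 (fully open). In form: [[x, y, z, rx, ry, rz, gripper], ...]. A call has 1 to 20 rows; each row is the pose to reach, as a shift and turn from the pose measured when the call began; what a row does not reach only later rows make up. A row lasts 1/10 s, in which the tool goes at most 50 mm and 8.59 degrees, less where a joint would pass 70% of its speed; a pose out of reach is approached as far as the arm can. A call with a gripper value outside its range is refused whole. The fingers move at their own pace and stop on an object; the grip force is fixed at half the most. Time passes only in rows, so rows that repeat a pose let the fingers close. It gives the time, the measured TCP pose, the force and the opening at its end, in the units of the state.
- bot.get_state(): the state, without advancing time (a new reading comes with each control period).
- eyes.get_image(name): name is "scene" or "side" or "wrist"; returns the picture (400x640x3 uint8, red, green, blue); there is no depth.
- eyes.camera_params(name): a dict with "vfov" (degrees; the focal length in pixels is half the picture's height over the tangent of half this angle, whatever the lens; pixels are square), "cx", "cy" (the principal point, pixels), "camera_from_world" (4x4, takes a point from world to camera coordinates); the wrist camera has in their place "hand_eye" (4x4, takes a point from camera to tool coordinates, whose origin is the TCP and whose axes are the tool frame's). Camera axes: x right, y up, looking along -z (the intrinsics and any distortion apply to the point x, -y, -z); pixel columns grow to the right and rows downward; lengths in m; the calibration is good to about 2 mm. A picture is of the moment at which its call begins: read the wrist's pose just before it. camera_params takes no time and is no camera call.
- order.sign_off(): hands the job in, once; it reports no verdict.
Trained networks look in the newest picture that a camera, given by its name, has taken for a name from the list of things; names that differ only in an ending like _2 or _b are one class to them, and where a whole thing is asked for, a point or a joint stands for the part that bears it (a point fixed in the world has none). Each returns a list of dicts, best first, with "p" (0 to 1); they miss things now and then, are a little off and sometimes report something else, mostly with a low value. They report only what shows in the picture. A call takes as long as a camera call. They do not tell look-alikes from the thing itself.
- finder.look_for(camera, thing): "centre" ([column, row] in pixels, amid what is visible of it).
The state is a dict: "time": time; "joint_positions": joint angles; "joint_vel": joint speeds; "effort": joint torques, N m; "position": TCP position; "ee_rot": TCP orientation; "ft_force": force on the tool from outside, world axes, zero at the start; "torque": the same for the moment, N m; "opening": finger opening in m.
Only numpy, scipy, OpenCV 4.12 (cv2) and the standard library are available. Lean on these libraries where they do the work, as an engineer would, in place of code of your own. Each camera call takes 0.05 s, during which the arm holds its last target.

## Working session

There is one attempt and no reset: what is moved stays moved. The work goes in short steps, Python scripts to look and compute and a tool call to move; the robot and the scene stay as the last step left them, time stands still between calls to the robot, and variables do not carry over. Pictures are saved under pics/ and viewed, and the job is handed in when it is done.

Besides the shell and the picture viewer there is one more tool, called after "Call:" as name(argument=value, ...), one argument or row to a line, values as JSON. step_arm: Moves the arm, as the interface text tells. Its arguments: {"type":"object","properties":{"rows":{"type":"array","items":{"type":"array","items":{"type":"number"}}}},"required":["rows"]}

```bash
ls; mkdir -p pics
cat > h.py <<'E'
import numpy as np, cv2
from plant import bot, eyes, order, finder
from scipy.spatial.transform import Rotation as R
def snap(n,f):
    im=eyes.get_image(n); cv2.imwrite('pics/'+f,im[:,:,::-1]); return im
def cam(n):
    p=eyes.camera_params(n)
    f=200/np.tan(np.radians(p['vfov']/2))
    if 'camera_from_world' in p: T=np.linalg.inv(np.array(p['camera_from_world']))
    else:
        s=bot.get_state(); q=s['ee_rot']; W=np.eye(4); W[:3,:3]=R.from_quat([q[1],q[2],q[3],q[0]]).as_matrix(); W[:3,3]=s['position']
        T=W@np.array(p['hand_eye'])
    return f,p['cx'],p['cy'],T
def ray(c,uv):
    f,cx,cy,T=c
    d=T[:3,:3]@np.array([(uv[0]-cx)/f,-(uv[1]-cy)/f,-1]); return T[:3,3],d
def onz(c,uv,z):
    o,d=ray(c,uv); return (o+d*(z-o[2])/d[2])
def proj(c,P):
    f,cx,cy,T=c
    q=np.linalg.inv(T)@np.append(P,1); return np.array([cx+f*q[0]/-q[2],cy-f*q[1]/-q[2]])
E
python3 - <<'E'
from h import *
s=bot.get_state(); print(s)
for n in ('scene','side','wrist'):
    snap(n,n+'0.png'); p=eyes.camera_params(n); print(n,p)
E
```

```text
pics
{'time': 0.0, 'joint_positions': array([ 1.19339455,  0.33289554, -0.06468806,  1.46093171,  0.0215971 ,
        1.34989352, -0.08849182]), 'joint_vel': array([-0.00148218, -0.00093814, -0.00128362,  0.00031646, -0.00052773,
        0.00100955,  0.00089516]), 'effort': array([-1.01534356e-04, -6.25447297e+01,  4.89435357e-02, -3.91612816e+01,
        1.61904161e-02,  9.91244480e-03, -4.53459734e-05]), 'position': array([ 0.21698877, -0.58572911,  0.2305057 ]), 'ee_rot': array([ 0.12467789, -0.12490279,  0.69650193, -0.69551404]), 'ft_force': array([-0.27688141, -0.17355057,  0.20238081]), 'torque': array([ 0.01143053,  0.0051964 , -0.01102926]), 'opening': 0.08518793264455365}
scene {'vfov': 43.899524777613465, 'cx': 322.3375802118734, 'cy': 201.25537736078573, 'camera_from_world': array([[-0.61158493,  0.79101818, -0.01594093,  0.33763459],
       [-0.47181503, -0.34846756,  0.80991416,  0.20883477],
       [ 0.63510193,  0.50285246,  0.58633177, -1.52755544],
       [ 0.        ,  0.        ,  0.        ,  1.        ]])}
side {'vfov': 46.850805009938185, 'cx': 330.06707860235764, 'cy': 200.60424693917938, 'camera_from_world': array([[-0.77158778, -0.63612164, -0.00125281,  0.4337314 ],
       [ 0.41142766, -0.50054392,  0.76169749, -0.28087307],
       [-0.48515934,  0.58720103,  0.64793161, -1.08889414],
       [ 0.        ,  0.        ,  0.        ,  1.        ]])}
wrist {'vfov': 58.54687483197116, 'cx': 322.384871009096, 'cy': 199.9673836698257, 'hand_eye': array([[-6.35065462e-04, -9.59019780e-01, -2.83338417e-01,
        -7.28736696e-02],
       [ 9.60279096e-05,  2.83338415e-01, -9.59019986e-01,
        -1.42199333e-01],
       [ 9.99999794e-01, -6.36248866e-04, -8.78457764e-05,
        -1.06488113e-04],
       [ 0.00000000e+00,  0.00000000e+00,  0.00000000e+00,
         1.00000000e+00]])}
```

View pics/scene0.png

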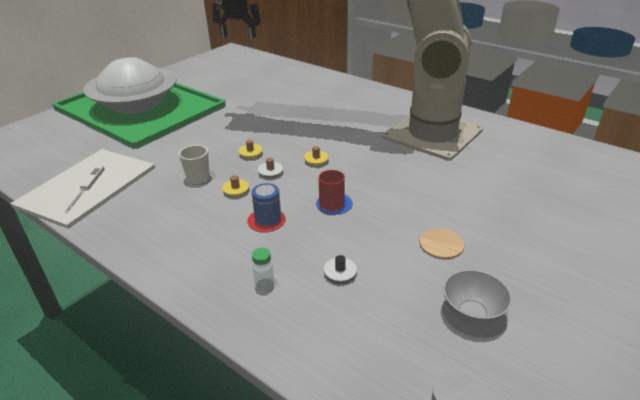

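View pics/side0.png

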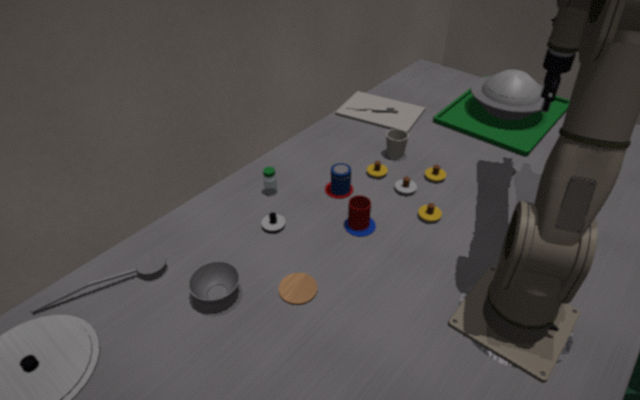

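View pics/wrist0.png

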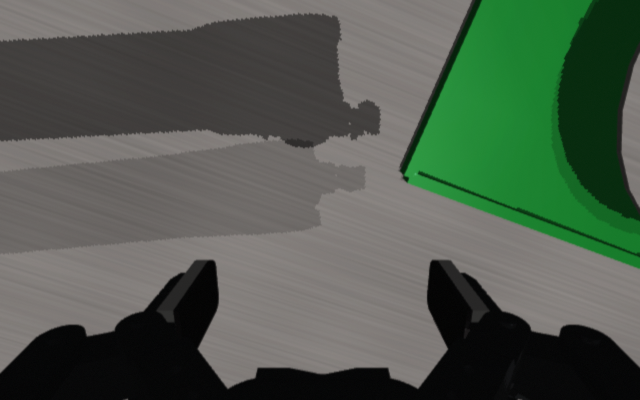

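Run:
```python
from h import *
for n in ('scene','side'):
    c=cam(n)
    for t,z in (('can_red_mid',.044),('can_blue_mid',.044),('mat_red',.004),('mat_blue',.004),('board',.008),('lid_wood_mid',.02),('lid_black_mid',.02),('bowl',.03),('cup',.04),('shaker',.04)):
        for r in finder.look_for(n,t)[:3]:
            if r['p']>.2: print(n,t,round(r['p'],2),np.round(r['centre']),np.round(onz(c,r['centre'],z)[:2],3))
```

```text
scene can_red_mid 0.71 [332. 193.] [ 0.489 -0.018]
scene can_red_mid 0.69 [270. 169.] [ 0.496 -0.214]
scene can_blue_mid 0.92 [268. 205.] [ 0.618 -0.11 ]
scene mat_red 0.77 [261. 228.] [ 0.656 -0.102]
scene mat_blue 0.5 [340. 210.] [0.49  0.006]
scene board 0.79 [441. 242.] [0.456 0.26 ]
scene lid_wood_mid 0.88 [316. 158.] [ 0.352 -0.177]
scene lid_wood_mid 0.87 [268. 171.] [ 0.481 -0.24 ]
scene lid_wood_mid 0.78 [250. 148.] [ 0.422 -0.363]
scene lid_black_mid 0.67 [267. 206.] [ 0.598 -0.133]
scene lid_black_mid 0.58 [339. 272.] [0.678 0.141]
scene bowl 0.74 [477. 297.] [0.585 0.396]
scene cup 0.92 [194. 167.] [ 0.606 -0.386]
scene shaker 0.91 [264. 269.] [0.779 0.028]
scene shaker 0.65 [339. 270.] [0.69  0.149]
side can_red_mid 0.56 [358. 212.] [ 0.485 -0.034]
side can_blue_mid 0.96 [341. 179.] [ 0.617 -0.12 ]
side mat_red 0.55 [334. 192.] [ 0.626 -0.096]
side mat_blue 0.51 [364. 228.] [ 0.455 -0.022]
side board 0.73 [300. 287.] [0.452 0.253]
side lid_wood_mid 0.75 [406. 183.] [ 0.465 -0.262]
side lid_wood_mid 0.69 [429. 211.] [ 0.341 -0.188]
side lid_wood_mid 0.55 [377. 172.] [ 0.571 -0.25 ]
side lid_black_mid 0.73 [273. 223.] [0.659 0.139]
side bowl 0.73 [213. 280.] [0.619 0.386]
side cup 0.66 [397. 144.] [ 0.593 -0.399]
side shaker 0.91 [271. 180.] [0.786 0.018]
```

Run:
```python
from h import *
s=bot.get_state(); q=s['ee_rot']; M=R.from_quat([q[1],q[2],q[3],q[0]]).as_matrix(); print(np.round(M,3))
im=np.hstack([cv2.resize(cv2.imread('pics/scene0.png')[120:320,200:520],None,fx=2.4,fy=2.4)]); cv2.imwrite('pics/sc_crop.png',im)
im=cv2.resize(cv2.imread('pics/side0.png')[120:320,180:460],None,fx=2.8,fy=2.8); cv2.imwrite('pics/si_crop.png',im)
```

```text
[[-0.938  0.     0.347]
 [-0.347 -0.    -0.938]
 [-0.    -1.     0.   ]]
```

View pics/sc_crop.png

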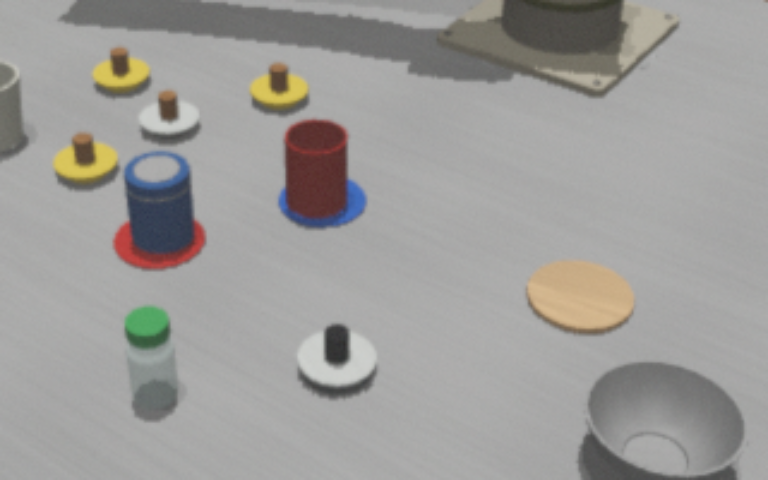

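Call:
step_arm(
  rows=[
    [0,0,0.05,0,0,0,1],
    [0.02,0.03,0.08,0,0,0,1],
    [0.05,0.08,0.1,0,0,0,1],
    [0.08,0.12,0.12,0,0,0,1],
    [0.1,0.165,0.14,0,0,0,1],
    [0.125,0.21,0.15,0,0,0,1],
    [0.15,0.25,0.16,0,0,0,1],
    [0.17,0.3,0.16,0,0,0,1],
    [0.2,0.34,0.16,0,0,0,1],
    [0.22,0.38,0.16,0,0,0,1],
    [0.24,0.42,0.16,0,0,0,1],
    [0.26,0.46,0.16,0,0,0,1],
    [0.28,0.5,0.16,0,0,0,1],
    [0.28,0.53,0.16,0,0,0,1],
    [0.28,0.53,0.16,0,0,0,1],
    [0.28,0.53,0.16,0,0,0,1],
  ],
)

```text
time: 2.75
position: [0.4971, -0.0559, 0.3915]
ee_rot: [-0.125, 0.125, -0.696, 0.696]
ft_force: [-0.0, 0.2, -0.7]
opening: 0.0855
```

Run:
```python
from h import *
s=bot.get_state(); print(s['position'],s['joint_vel'].round(3))
snap('wrist','w1.png')
c=cam('wrist')
for t,z in (('can_red_mid',.044),('can_blue_mid',.044),('mat_red',.004),('mat_blue',.004),('board',.008),('lid_wood_mid',.02),('lid_black_mid',.02)):
        for r in finder.look_for('wrist',t)[:3]:
            if r['p']>.2: print(t,round(r['p'],2),np.round(r['centre']),np.round(onz(c,r['centre'],z)[:2],3))
```

```text
[ 0.49712492 -0.05592288  0.39146548] [ 0.023  0.003  0.032  0.001  0.007 -0.001  0.005]
can_red_mid 0.8 [298. 156.] [ 0.477 -0.029]
can_blue_mid 0.71 [402.  77.] [ 0.622 -0.121]
mat_red 0.61 [381.  62.] [ 0.633 -0.093]
mat_blue 0.68 [288. 134.] [ 0.496 -0.004]
lid_wood_mid 0.77 [476. 140.] [ 0.583 -0.259]
lid_wood_mid 0.76 [363. 266.] [ 0.344 -0.183]
lid_wood_mid 0.66 [435. 209.] [ 0.468 -0.249]
```

View pics/w1.png

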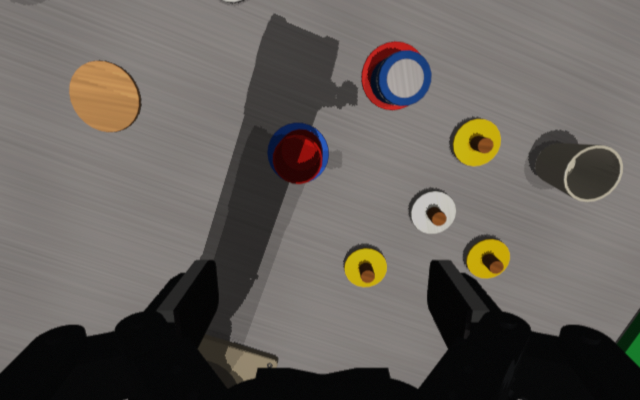

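```bash
cat >> h.py <<'E'
from scipy.optimize import minimize
A=np.linspace(0,2*np.pi,48,endpoint=False)
def circ(x,y,z,r): return np.c_[x+r*np.cos(A),y+r*np.sin(A),np.full(48,z)]
def model(kind,x,y,z0=0.):
    if kind=='can': parts=[(z0,.032),(z0+.08,.032)]
    elif kind=='mat': parts=[(0,.046),(.004,.046)]
    elif kind=='board': parts=[(0,.049),(.008,.049)]
    elif kind=='plate': parts=[(z0+.012,.0345),(z0+.016,.0345)]
    elif kind=='knob': parts=[(z0+.016,.011),(z0+.044,.011)]
    return np.vstack([circ(x,y,z,r) for z,r in parts])
def hullpx(c,P):
    return cv2.convexHull(np.array([proj(c,p) for p in P],np.float32))[:,0]
S=4
def sil(c,P):
    m=np.zeros((400*S,640*S),np.uint8); cv2.fillPoly(m,[np.round((hullpx(c,P)+.5)*S-.5).astype(np.int32)],1); return m
def fit(c,mask,kind,x,y,z0=0.):
    h=cv2.convexHull(cv2.findNonZero(mask))
    mk=np.zeros_like(mask); cv2.fillPoly(mk,[h],1)
    mb=cv2.resize(mk,None,fx=S,fy=S,interpolation=cv2.INTER_NEAREST)
    def cost(v):
        s=sil(c,model(kind,v[0],v[1],z0)); return 1-(s&mb).sum()/max(1,(s|mb).sum())
    r=minimize(cost,[x,y],method='Nelder-Mead',options=dict(initial_simplex=[[x,y],[x+.015,y],[x,y+.015]],xatol=2e-4,fatol=1e-4))
    return r.x,1-r.fun
def cmask(im,col):
    hsv=cv2.cvtColor(im,cv2.COLOR_RGB2HSV); H,Sa,V=cv2.split(hsv)
    if col=='red': return (((H<8)|(H>172))&(Sa>120)&(V>30)).astype(np.uint8)
    if col=='blue': return ((H>100)&(H<130)&(Sa>90)&(V>25)).astype(np.uint8)
    if col=='wood': return ((H>8)&(H<20)&(Sa>80)&(V>110)).astype(np.uint8)
    if col=='metal': return ((Sa<25)&(V>185)).astype(np.uint8)
def near(mask,uv,rad):
    m=np.zeros_like(mask); cv2.circle(m,tuple(int(round(a)) for a in uv),int(rad),1,-1); m&=mask
    n,l,st,ce=cv2.connectedComponentsWithStats(m)
    k=1+np.argmax(st[1:,4]); return (l==k).astype(np.uint8)
E
cat > m1.py <<'E'
from h import *
c=cam('wrist'); im=cv2.imread('pics/w1.png')[:,:,::-1].copy()
cs=cam('scene'); ims=cv2.imread('pics/scene0.png')[:,:,::-1].copy()
cd=cam('side'); imd=cv2.imread('pics/side0.png')[:,:,::-1].copy()
out={}
for nm,cc,ii in (('w',c,im),('sc',cs,ims),('sd',cd,imd)):
    for t,col,kind,x,y,z0 in (('red','red','can',.485,-.015,.004),('blue','blue','can',.628,-.112,.004),('matred','red','mat',.633,-.1,0),('matblue','blue','mat',.485,-.01,0),('board','wood','board',.455,.256,0),('lidw','metal','plate',.475,-.25,0),('lidb','metal','plate',.665,.14,0)):
        P=model(kind,x,y,z0); u=hullpx(cc,P).mean(0); rad=np.ptp(hullpx(cc,P),axis=0).max()*.75
        if not(0<u[0]<640 and 0<u[1]<400): continue
        mk=cmask(ii,col)
        try:
            m=near(mk,u,rad); v,q=fit(cc,m,kind,x,y,z0); print(nm,t,v.round(4),round(q,3))
            cv2.polylines(ii,[np.round(hullpx(cc,model(kind,*v,z0))).astype(np.int32)],True,(0,255,0),1)
        except Exception as e: print(nm,t,e)
cv2.imwrite('pics/fit_w.png',im[:,:,::-1]); cv2.imwrite('pics/fit_s.png',np.hstack([cv2.resize(ims[120:320,200:500],None,fx=1.33,fy=1.33),cv2.resize(imd[120:320,180:480],None,fx=1.33,fy=1.33)])[:,:,::-1])
E
python3 m1.py
```

```text
w red [ 0.4794 -0.0289] 0.935
w blue [ 0.6167 -0.1167] 0.94
w matred [ 0.6231 -0.1162] 0.818
w matblue [ 0.4738 -0.0259] 0.889
w board [0.455  0.2585] 0.95
w lidw [ 0.4614 -0.252 ] 0.889
sc red [ 0.4762 -0.0309] 0.809
sc blue [ 0.5503 -0.1871] 0.385
sc matred [ 0.6224 -0.1164] 0.774
sc matblue [ 0.4721 -0.0256] 0.794
sc board [0.4509 0.2584] 0.876
sc lidw [ 0.4588 -0.2542] 0.475
sc lidb [0.6613 0.131 ] 0.9
sd red [ 0.4852 -0.034 ] 0.837
sd blue [ 0.6219 -0.1203] 0.85
sd matred [ 0.6258 -0.1193] 0.741
sd matblue [ 0.4742 -0.0276] 0.803
sd board [0.46   0.2533] 0.891
sd lidw attempt to get argmax of an empty sequence
sd lidb attempt to get argmax of an empty sequence
```

View pics/fit_w.png

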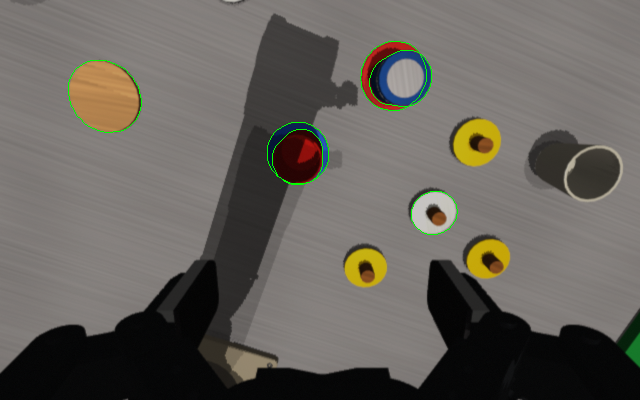

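View pics/fit_s.png

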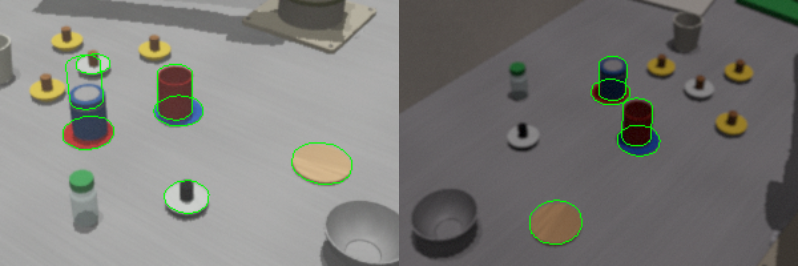

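Call:
step_arm(
  rows=[
    [-0.005,0.01,-0.05,0,0,0,1],
    [-0.01,0.02,-0.1,0,0,0,1],
    [-0.017,0.026,-0.15,0,0,0,1],
    [-0.017,0.026,-0.2,0,0,0,1],
    [-0.017,0.026,-0.24,0,0,0,1],
    [-0.017,0.026,-0.26,0,0,0,1],
    [-0.017,0.026,-0.27,0,0,0,1],
    [-0.017,0.026,-0.27,0,0,0,1],
    [-0.017,0.026,-0.27,0,0,0,1],
  ],
)

```text
time: 4.05
position: [0.481, -0.0307, 0.1226]
ee_rot: [-0.125, 0.124, -0.696, 0.696]
ft_force: [-0.0, -0.0, 0.4]
opening: 0.0859
```

Run:
```python
from h import *
s=bot.get_state(); print(s['position'])
im=snap('wrist','w2.png'); c=cam('wrist')
m=near(cmask(im,'red'),proj(c,[.48,-.03,.05]),120)
v,q=fit(c,m,'can',.48,-.03,.004); print(v,q)
cv2.polylines(im,[np.round(hullpx(c,model('can',*v,.004))).astype(np.int32)],True,(0,255,0),1)
for z in (0,): pass
p=s['position']; print(proj(c,p))
cv2.imwrite('pics/w2f.png',im[:,:,::-1])
```

```text
[ 0.4809743  -0.03073302  0.12255456]
[ 0.48026103 -0.02754867] 0.9712011116276883
[322.37946462 267.18916707]
```

View pics/w2f.png

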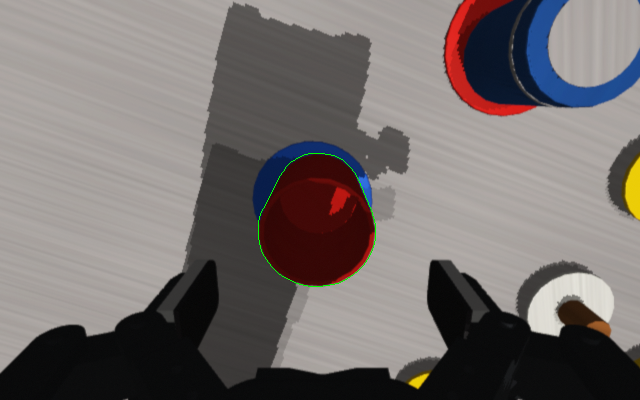

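Call:
step_arm(
  rows=[
    [0,0.003,-0.04,0,0,0,1],
    [0,0.003,-0.07,0,0,0,1],
    [0,0.003,-0.0875,0,0,0,1],
    [0,0.003,-0.0875,0,0,0,1],
    [0,0.003,-0.0875,0,0,0,0],
    [0,0.003,-0.0875,0,0,0,0],
    [0,0.003,-0.0875,0,0,0,0],
    [0,0.003,-0.0875,0,0,0,0],
    [0,0.003,-0.0875,0,0,0,0],
    [0,0.003,-0.0875,0,0,0,0],
    [0,0.003,-0.0675,0,0,0,0],
    [0,0.003,-0.0475,0,0,0,0],
    [0,0.003,-0.0475,0,0,0,0],
  ],
)

```text
time: 5.4
position: [0.4834, -0.0279, 0.0787]
ee_rot: [-0.127, 0.122, -0.695, 0.697]
ft_force: [0.6, -0.2, -3.6]
opening: 0.0635
```

Run:
```python
from h import *
s=bot.get_state(); print(s['position'],s['opening'],s['ft_force'])
im=snap('wrist','w3.png'); snap('side','s3.png')
```

```text
[ 0.48341309 -0.02791561  0.07870708] 0.06347321687824573 [ 0.63191195 -0.17313779 -3.64421324]
```

View pics/w3.png

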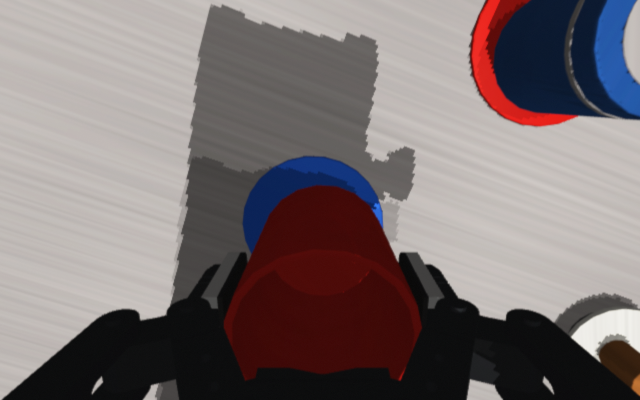

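View pics/s3.png

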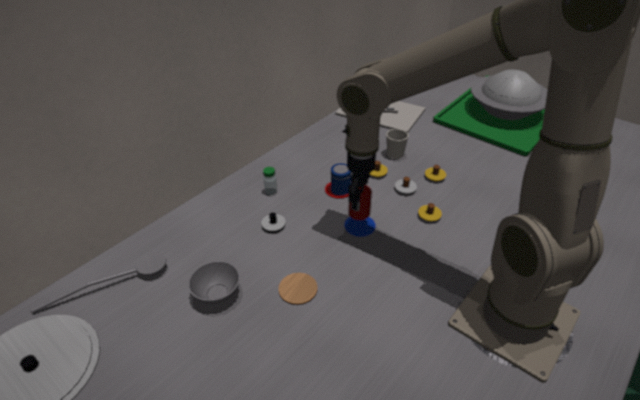

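Call:
step_arm(
  rows=[
    [0,0.02,0.02,0,0,0,0],
    [-0.003,0.05,0.03,0,0,0,0],
    [-0.006,0.09,0.03,0,0,0,0],
    [-0.01,0.13,0.03,0,0,0,0],
    [-0.014,0.17,0.03,0,0,0,0],
    [-0.018,0.21,0.03,0,0,0,0],
    [-0.023,0.245,0.02,0,0,0,0],
    [-0.028,0.27,0.01,0,0,0,0],
    [-0.028,0.285,0,0,0,0,0],
    [-0.028,0.285,-0.015,0,0,0,0],
    [-0.028,0.285,-0.03,0,0,0,0],
    [-0.028,0.285,-0.03,0,0,0,0],
    [-0.028,0.285,-0.03,0,0,0,0],
  ],
)

```text
time: 6.8
position: [0.4536, 0.2558, 0.0455]
ee_rot: [-0.125, 0.123, -0.695, 0.697]
ft_force: [0.4, 0.4, -2.8]
opening: 0.0637
```

Run:
```python
from h import *
s=bot.get_state(); print(s['position'],s['opening'],s['ft_force'])
im=snap('wrist','w4.png')
im=snap('scene','s4.png');cv2.imwrite('pics/s4c.png',cv2.resize(im[120:320,350:550],None,fx=2.5,fy=2.5)[:,:,::-1])
```

```text
[0.45363088 0.25576381 0.04545871] 0.06373661425711559 [ 0.41593406  0.44637431 -2.8254716 ]
```

View pics/s4c.png

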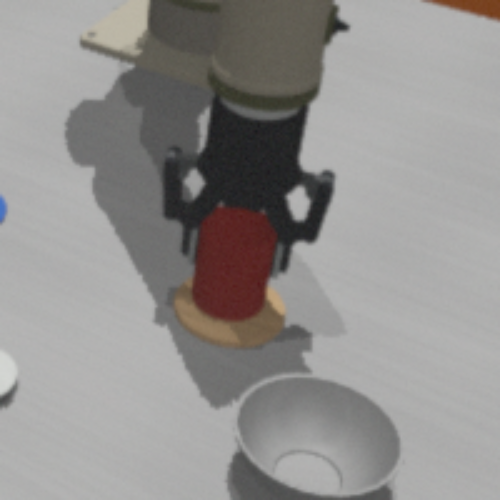

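View pics/w4.png

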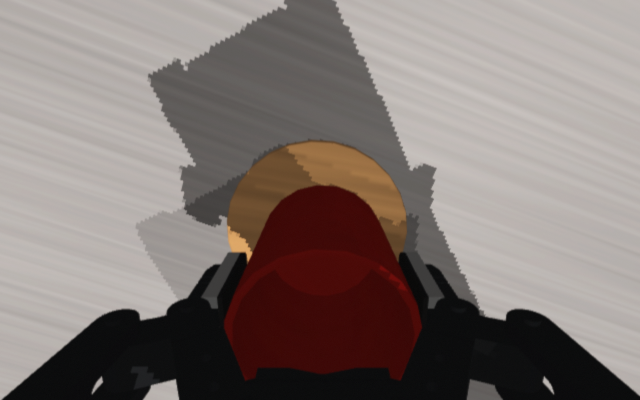

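Call:
step_arm(
  rows=[
    [0,0,-0.003,0,0,0,0],
    [0,0,-0.005,0,0,0,0],
    [0,0,-0.0065,0,0,0,0],
    [0,0,-0.0065,0,0,0,0],
    [0,0,-0.0065,0,0,0,0],
  ],
)

```text
time: 7.4
position: [0.4548, 0.2563, 0.0415]
ee_rot: [-0.126, 0.122, -0.695, 0.697]
ft_force: [-6.1, -5.9, 17.3]
opening: 0.064
```

Call:
step_arm(
  rows=[
    [0,0,0.001,0,0,0,0.5],
    [0,0,0.001,0,0,0,1],
    [0,0,0.001,0,0,0,1],
    [0,0,0.001,0,0,0,1],
    [0,0,0.001,0,0,0,1],
    [0,0,0.04,0,0,0,1],
    [0,0,0.08,0,0,0,1],
    [0,0,0.11,0,0,0,1],
    [0,0,0.13,0,0,0,1],
  ],
)

```text
time: 8.3
position: [0.4553, 0.2569, 0.1739]
ee_rot: [-0.127, 0.121, -0.695, 0.697]
ft_force: [-0.5, -0.1, -1.0]
opening: 0.085
```

Run:
```python
from h import *
s=bot.get_state(); print(s['position'],s['opening'],s['ft_force'])
im=snap('wrist','w5.png'); c=cam('wrist')
v,q=fit(c,near(cmask(im,'red'),proj(c,[.455,.256,.05]),120),'can',.455,.256,.008); print(v,q)
v,q=fit(c,near(cmask(im,'wood'),proj(c,[.455,.256,.008]),120),'board',.455,.256); print(v,q)
```

```text
[0.45534715 0.25685203 0.17393888] 0.0850303028513768 [-0.4787812  -0.0656017  -1.02224017]
[0.45342995 0.25598883] 0.9859030908180246
[0.4545287  0.25902187] 0.1605928085519922
```

View pics/w5.png

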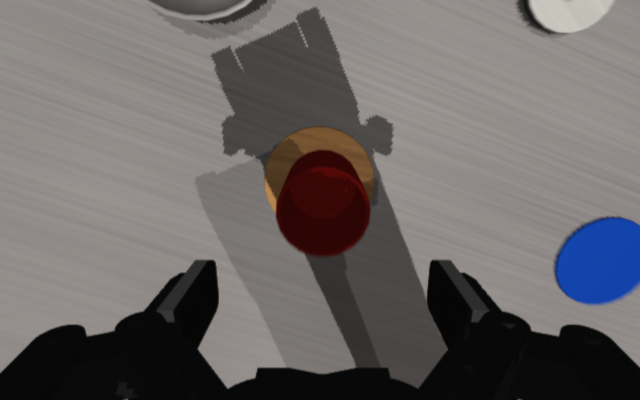

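Call:
step_arm(
  rows=[
    [0.02,-0.045,0.01,0,0,0,1],
    [0.04,-0.09,0.01,0,0,0,1],
    [0.06,-0.135,0.01,0,0,0,1],
    [0.08,-0.18,0.01,0,0,0,1],
    [0.1,-0.225,0.01,0,0,0,1],
    [0.12,-0.27,0.01,0,0,0,1],
    [0.14,-0.315,0.01,0,0,0,1],
    [0.155,-0.355,0.01,0,0,0,1],
    [0.163,-0.375,0,0,0,0,1],
    [0.163,-0.375,-0.02,0,0,0,1],
    [0.163,-0.375,-0.03,0,0,0,1],
    [0.163,-0.375,-0.03,0,0,0,1],
  ],
)

```text
time: 9.55
position: [0.6182, -0.1166, 0.1445]
ee_rot: [-0.127, 0.121, -0.696, 0.696]
ft_force: [-0.1, 0.1, 0.6]
opening: 0.0855
```

Run:
```python
from h import *
s=bot.get_state(); print(s['position'],s['opening'],s['ft_force'])
im=snap('wrist','w6.png'); c=cam('wrist')
m=near(cmask(im,'blue'),proj(c,[.618,-.118,.05]),140)
v,q=fit(c,m,'can',.618,-.118,.004); print('can',v,q)
v2,q=fit(c,near(cmask(im,'red'),proj(c,[.623,-.117,.004]),140),'mat',.623,-.117); print('mat',v2,q)
cv2.polylines(im,[np.round(hullpx(c,model('can',*v,.004))).astype(np.int32)],True,(0,255,0),1)
cv2.polylines(im,[np.round(hullpx(c,model('mat',*v2))).astype(np.int32)],True,(0,255,0),1)
cv2.imwrite('pics/w6f.png',im[:,:,::-1])
for n in('scene','side'):
    im=snap(n,n+'6.png'); c=cam(n); print(n,fit(c,near(cmask(im,'blue'),proj(c,[.473,-.026,.004]),60),'mat',.473,-.026))
```

```text
[ 0.61824169 -0.11664296  0.14450167] 0.08552627972045451 [-0.08392366  0.08658708  0.57114609]
can [ 0.61824471 -0.11584602] 0.8706979170062261
mat [ 0.62490662 -0.11542548] 0.7650105308981031
scene (array([ 0.47213079, -0.02533677]), np.float64(0.9151924129126391))
side (array([ 0.4750968 , -0.02818472]), np.float64(0.9639382402707276))
```

View pics/w6f.png

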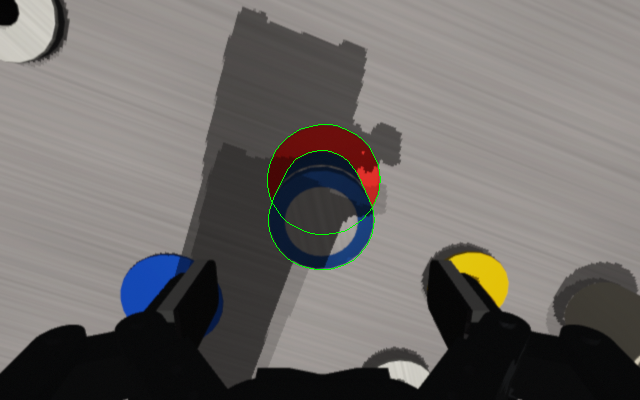

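Call:
step_arm(
  rows=[
    [0,0.001,-0.04,0,0,0,1],
    [0,0.001,-0.075,0,0,0,1],
    [0,0.001,-0.1,0,0,0,1],
    [0,0.001,-0.108,0,0,0,1],
    [0,0.001,-0.108,0,0,0,1],
    [0,0.001,-0.108,0,0,0,0],
    [0,0.001,-0.108,0,0,0,0],
    [0,0.001,-0.108,0,0,0,0],
    [0,0.001,-0.108,0,0,0,0],
    [0,0.001,-0.108,0,0,0,0],
    [0,0.001,-0.108,0,0,0,0],
  ],
)

```text
time: 10.8
position: [0.6212, -0.1157, 0.0416]
ee_rot: [-0.13, 0.119, -0.695, 0.697]
ft_force: [-0.4, 0.6, 7.5]
opening: 0.0622
```

Call:
step_arm(
  rows=[
    [0,0,0.025,0,0,0,0],
    [-0.01,0.005,0.05,0,0,0,0],
    [-0.04,0.025,0.05,0,0,0,0],
    [-0.075,0.045,0.05,0,0,0,0],
    [-0.11,0.065,0.05,0,0,0,0],
    [-0.135,0.08,0.045,0,0,0,0],
    [-0.145,0.089,0.035,0,0,0,0],
    [-0.145,0.089,0.02,0,0,0,0],
    [-0.145,0.089,0.01,0,0,0,0],
    [-0.145,0.089,0.01,0,0,0,0],
  ],
)

```text
time: 11.8
position: [0.4757, -0.0268, 0.051]
ee_rot: [-0.129, 0.119, -0.695, 0.697]
ft_force: [-0.5, 0.1, -1.4]
opening: 0.0622
```

Run:
```python
from h import *
s=bot.get_state(); print(s['position'],s['opening'],s['ft_force'])
im=snap('wrist','w7.png')
for n in('scene','side'):
    im=snap(n,n+'7.png'); c=cam(n); v,q=fit(c,near(cmask(im,'red'),proj(c,[.623,-.117,.004]),60),'mat',.623,-.117); print(n,v,q)
    cv2.polylines(im,[np.round(hullpx(c,model('mat',*v))).astype(np.int32)],True,(0,255,0),1)
    u=proj(c,[.5,-.05,.03]).astype(int); cv2.imwrite('pics/%s7c.png'%n,cv2.resize(im[u[1]-70:u[1]+70,u[0]-100:u[0]+100],None,fx=3,fy=3)[:,:,::-1])
```

```text
[ 0.47568007 -0.02680993  0.0509649 ] 0.06218147120281152 [-0.53386848  0.05789973 -1.41491014]
scene [ 0.62180746 -0.11683608] 0.9087953178344984
side [ 0.62409728 -0.12068697] 0.9122278515678488
```

View pics/w7.png

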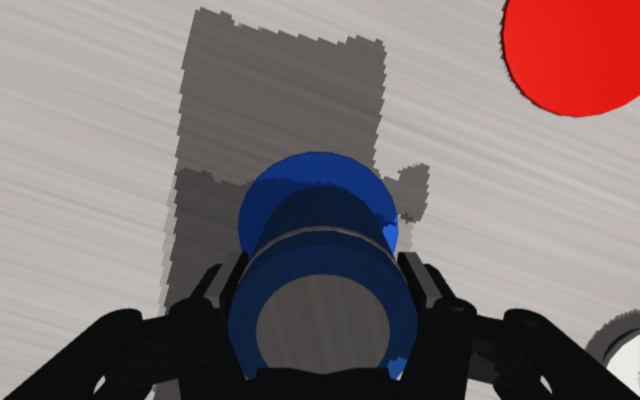

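View pics/side7c.png

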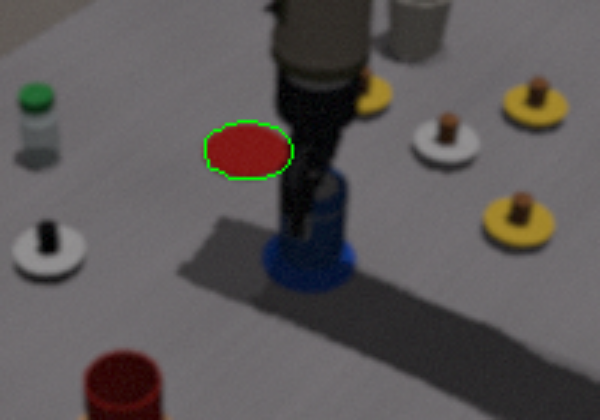

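View pics/scene7c.png

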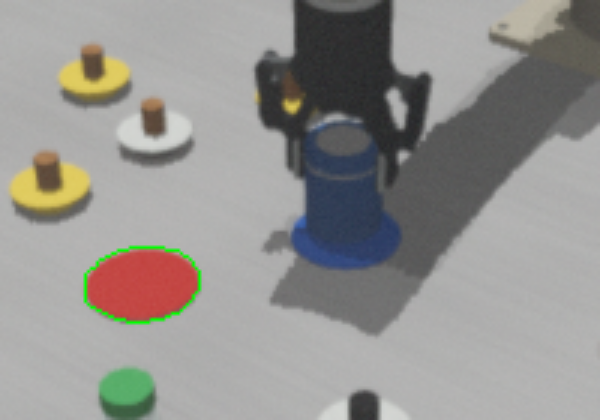

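Blue can hangs centred over the blue coaster; the red coaster is at about (0.623, -0.118). Lower it.

Call:
step_arm(
  rows=[
    [-0.001,0,-0.004,0,0,0,0],
    [-0.001,0,-0.007,0,0,0,0],
    [-0.001,0,-0.009,0,0,0,0],
    [-0.001,0,-0.011,0,0,0,0],
    [-0.001,0,-0.012,0,0,0,0],
    [-0.001,0,-0.012,0,0,0,0],
  ],
)

```text
time: 12.55
position: [0.476, -0.0267, 0.0416]
ee_rot: [-0.13, 0.118, -0.695, 0.698]
ft_force: [-10.5, -0.9, 21.5]
opening: 0.0626
```

Call:
step_arm(
  rows=[
    [0,0,0.001,0,0,0,0.5],
    [0,0,0.001,0,0,0,1],
    [0,0,0.001,0,0,0,1],
    [0,0,0.001,0,0,0,1],
    [0,0,0.001,0,0,0,1],
    [0,0,0.04,0,0,0,1],
    [0,0,0.08,0,0,0,1],
    [0,0,0.11,0,0,0,1],
    [0,0,0.13,0,0,0,1],
  ],
)

```text
time: 13.45
position: [0.4767, -0.0267, 0.1739]
ee_rot: [-0.131, 0.118, -0.694, 0.698]
ft_force: [0.1, -0.5, -0.7]
opening: 0.0852
```

Run:
```python
from h import *
s=bot.get_state(); print(s['position'],s['opening'],s['ft_force'])
q=s['ee_rot']; M=R.from_quat([q[1],q[2],q[3],q[0]]).as_matrix(); print(M.round(4))
im=snap('wrist','w8.png'); c=cam('wrist')
v,q=fit(c,near(cmask(im,'blue'),proj(c,[.474,-.026,.05]),140),'can',.474,-.026,.004); print('can(+mat)',v,q)
v,q=fit(c,near(cmask(im,'red'),proj(c,[.623,-.118,.004]),140),'mat',.623,-.118); print('matred',v,q)
```

```text
[ 0.47670393 -0.02666437  0.17391155] 0.08517560672747594 [ 0.07591782 -0.4799734  -0.68685197]
[[-0.9382  0.019   0.3455]
 [-0.3456 -0.0018 -0.9384]
 [-0.0172 -0.9998  0.0083]]
can(+mat) [ 0.47617517 -0.02693143] 0.7407164291072769
matred [ 0.62619872 -0.11715201] 0.9902658610271904
```

View pics/w8.png

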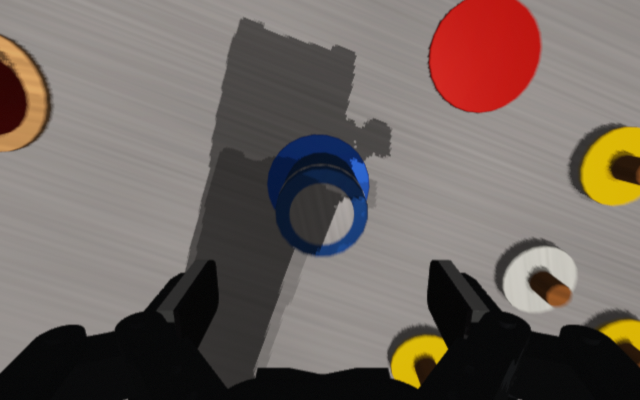

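Run:
```python
from h import *
s=bot.get_state(); print(s['joint_positions'].round(2))
for a in (30,60,90,-30,-60,-90): print(a,(R.from_euler('z',a,degrees=True)*R.from_rotvec([.1,1.1,0],degrees=True)).as_rotvec(degrees=True).round(2))
for n in('scene','side'):
    im=snap(n,n+'8.png'); c=cam(n)
    for k,v,z in(('mat',(.4736,-.0267),0),('can',(.474,-.0265),.004)): cv2.polylines(im,[np.round(hullpx(c,model(k,*v,z))).astype(np.int32)],True,(0,255,0),1)
    u=proj(c,[.475,-.025,.03]).astype(int); cv2.imwrite('pics/%s8c.png'%n,cv2.resize(im[u[1]-50:u[1]+50,u[0]-60:u[0]+60],None,fx=4,fy=4)[:,:,::-1])
cv2.imwrite('pics/8c.png',np.hstack([cv2.imread('pics/scene8c.png')[:,:400],cv2.imread('pics/side8c.png')[:,:400]]))
```

```text
[ 0.59  0.08 -0.65  1.9   0.05  1.16 -1.3 ]
30 [-0.19  1.1  30.  ]
60 [-0.49  1.05 60.  ]
90 [-0.79  0.94 90.  ]
-30 [  0.39   1.05 -30.  ]
-60 [  0.67   0.95 -60.  ]
-90 [  0.94   0.79 -90.  ]
```

View pics/8c.png

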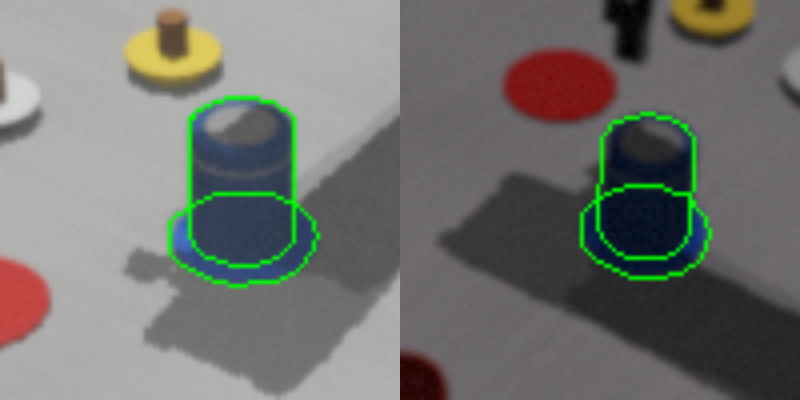

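Call:
step_arm(
  rows=[
    [-0.001,0.03,0,0.1,1.1,8,1],
    [-0.003,0.07,0,0,1.1,16,1],
    [-0.006,0.11,0,-0.1,1.1,24,1],
    [-0.009,0.15,0,-0.2,1.1,32,1],
    [-0.012,0.19,0,-0.3,1.1,40,1],
    [-0.015,0.23,0,-0.4,1.1,48,1],
    [-0.018,0.26,0,-0.4,1.05,56,1],
    [-0.02,0.275,0,-0.5,1.05,64,1],
    [-0.023,0.283,0,-0.6,1,72,1],
    [-0.023,0.283,0,-0.7,1,80,1],
    [-0.023,0.283,0,-0.8,0.95,88,1],
    [-0.023,0.283,0,-0.8,0.94,90,1],
    [-0.023,0.283,-0.02,-0.8,0.94,90,1],
    [-0.023,0.283,-0.03,-0.8,0.94,90,1],
    [-0.023,0.283,-0.03,-0.8,0.94,90,1],
  ],
)

```text
time: 15.1
position: [0.4524, 0.2554, 0.1403]
ee_rot: [-0.579, 0.581, -0.405, 0.404]
ft_force: [0.3, -0.1, -0.4]
opening: 0.0855
```

```bash
cat >> h.py <<'E'
def st():
    s=bot.get_state(); q=s['ee_rot']; M=R.from_quat([q[1],q[2],q[3],q[0]]).as_matrix(); y=M[:,1]
    print('t',round(s['time'],2),'pos',s['position'].round(4),'op',round(s['opening'],4),'F',s['ft_force'].round(1),'tiltfix_deg',np.degrees(np.cross(y,[0,0,-1])).round(2),'jaw',M[:,2].round(3),'q',s['joint_positions'].round(2)); return s
E
python3 - <<'E'
from h import *
s=st()
im=snap('wrist','w9.png'); c=cam('wrist')
v,q=fit(c,near(cmask(im,'red'),proj(c,[.4535,.256,.05]),140),'can',.4535,.256,.008); print('can',v,q)
E
```

```text
t 15.1 pos [0.4524 0.2554 0.1403] op 0.0855 F [ 0.3 -0.1 -0.4] tiltfix_deg [ 0.1  -0.19  0.  ] jaw [ 0.938  0.345 -0.004] q [ 0.27  0.33 -1.01  1.81  0.3   1.17 -0.48]
can [0.45382498 0.25618409] 0.9849879399517598
```

View pics/w9.png

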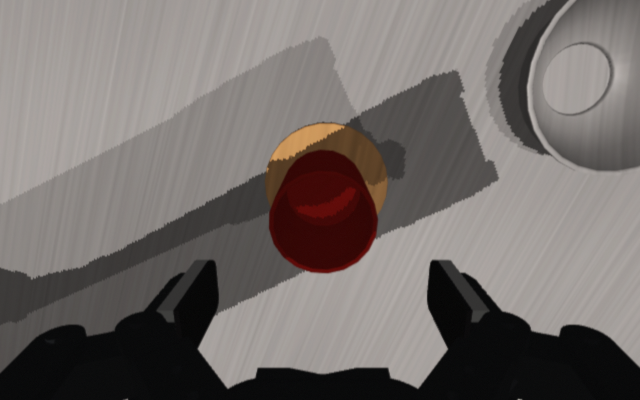

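Call:
step_arm(
  rows=[
    [0.001,0.001,-0.04,0,0,0,1],
    [0.001,0.001,-0.075,0,0,0,1],
    [0.001,0.001,-0.095,0,0,0,1],
    [0.001,0.001,-0.1,0,0,0,1],
    [0.001,0.001,-0.1,0,0,0,1],
    [0.001,0.001,-0.1,0,0,0,0],
    [0.001,0.001,-0.1,0,0,0,0],
    [0.001,0.001,-0.1,0,0,0,0],
    [0.001,0.001,-0.1,0,0,0,0],
    [0.001,0.001,-0.1,0,0,0,0],
    [0.001,0.001,-0.1,0,0,0,0],
    [0.001,0.001,-0.075,0,0,0,0],
    [0.001,0.001,-0.04,0,0,0,0],
    [0.001,0.001,-0.03,0,0,0,0],
  ],
)

```text
time: 16.55
position: [0.4553, 0.2581, 0.1152]
ee_rot: [0.581, -0.579, 0.404, -0.405]
ft_force: [0.5, 0.8, -2.7]
opening: 0.062
```

Run:
```python
from h import *
s=st()
im=snap('wrist','w10.png'); c=cam('wrist')
```

```text
t 16.55 pos [0.4553 0.2581 0.1152] op 0.062 F [ 0.5  0.8 -2.7] tiltfix_deg [-0.04  0.16  0.  ] jaw [0.938 0.346 0.003] q [ 0.25  0.37 -0.99  1.83  0.34  1.12 -0.51]
```

View pics/w10.png

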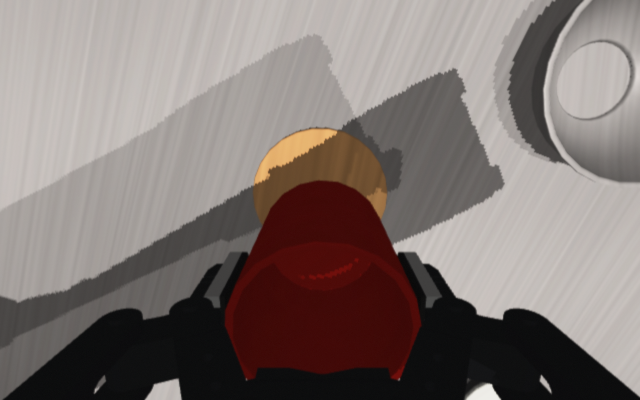

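Call:
step_arm(
  rows=[
    [0.015,-0.035,0.02,0,0,0,0],
    [0.035,-0.08,0.03,0,0,0,0],
    [0.055,-0.125,0.03,0,0,0,0],
    [0.075,-0.17,0.03,0,0,0,0],
    [0.095,-0.215,0.03,0,0,0,0],
    [0.115,-0.26,0.03,0,0,0,0],
    [0.135,-0.305,0.03,0,0,0,0],
    [0.155,-0.345,0.02,0,0,0,0],
    [0.165,-0.37,0.0,0,0,0,0],
    [0.169,-0.376,-0.02,0,0,0,0],
    [0.169,-0.376,-0.045,0,0,0,0],
    [0.169,-0.376,-0.06,0,0,0,0],
    [0.169,-0.376,-0.065,0,0,0,0],
    [0.169,-0.376,-0.065,0,0,0,0],
  ],
)

```text
time: 18.0
position: [0.6241, -0.1172, 0.0496]
ee_rot: [0.581, -0.579, 0.404, -0.405]
ft_force: [1.4, -0.3, -2.5]
opening: 0.0622
```

Run:
```python
from h import *
s=st()
im=snap('wrist','w11.png'); c=cam('wrist')
```

```text
t 18.0 pos [ 0.6241 -0.1172  0.0496] op 0.0622 F [ 1.4 -0.3 -2.5] tiltfix_deg [-0.06  0.13  0.  ] jaw [0.938 0.346 0.002] q [ 0.68  0.63 -0.76  1.59  0.47  1.11  0.15]
```

View pics/w11.png

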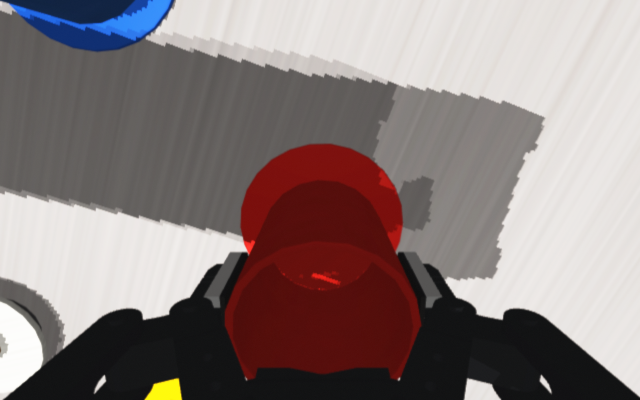

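Centred over the red coaster. Lower to contact.

Call:
step_arm(
  rows=[
    [0,0,-0.003,0,0,0,0],
    [0,0,-0.005,0,0,0,0],
    [0,0,-0.007,0,0,0,0],
    [0,0,-0.009,0,0,0,0],
    [0,0,-0.01,0,0,0,0],
    [0,0,-0.01,0,0,0,0],
  ],
)

```text
time: 18.65
position: [0.6247, -0.1175, 0.0405]
ee_rot: [0.581, -0.579, 0.403, -0.405]
ft_force: [-0.1, 0.3, -3.3]
opening: 0.0623
```

Call:
step_arm(
  rows=[
    [0,0,-0.001,0,0,0,0],
    [0,0,-0.002,0,0,0,0],
    [0,0,-0.003,0,0,0,0],
    [0,0,-0.003,0,0,0,0],
  ],
)

```text
time: 19.05
position: [0.6249, -0.1175, 0.0394]
ee_rot: [0.581, -0.579, 0.403, -0.406]
ft_force: [-6.6, 1.1, 15.5]
opening: 0.0624
```

Call:
step_arm(
  rows=[
    [0,0,0.001,0,0,0,0.5],
    [0,0,0.001,0,0,0,1],
    [0,0,0.001,0,0,0,1],
    [0,0,0.001,0,0,0,1],
    [0,0,0.001,0,0,0,1],
    [0,0,0.04,0,0,0,1],
    [0,0,0.08,0,0,-8,1],
    [0,0,0.1,0,0,-16,1],
    [0,0,0.1,0,0,-24,1],
    [0,0,0.1,0,0,-32,1],
    [0,0,0.1,0,0,-40,1],
    [0,0,0.1,0,0,-48,1],
    [0,0,0.1,0,0,-56,1],
    [0,0,0.1,0,0,-64,1],
    [0,0,0.1,0,0,-72,1],
    [0,0,0.1,0,0,-80,1],
    [0,0,0.1,0,0,-88,1],
    [0,0,0.1,0,0,-90,1],
    [0,0,0.1,0,0,-90,1],
  ],
)

```text
time: 20.95
position: [0.6249, -0.1173, 0.1393]
ee_rot: [-0.124, 0.125, -0.695, 0.697]
ft_force: [0.7, -0.9, -0.2]
opening: 0.0853
```

Run:
```python
from h import *
s=st()
im=snap('wrist','w12.png'); c=cam('wrist')
m=cmask(im,'red')
cv2.imwrite('pics/w12m.png',m*255)
# rim ellipse: overlay model at TCP
for v in((.6245,-.1175),): 
    cv2.polylines(im,[np.round(hullpx(c,model('can',*v,.004))).astype(np.int32)],True,(0,255,0),1)
    cv2.polylines(im,[np.round(hullpx(c,model('mat',.624,-.118))).astype(np.int32)],True,(0,255,255),1)
cv2.imwrite('pics/w12f.png',im[:,:,::-1])
```

```text
t 20.95 pos [ 0.6249 -0.1173  0.1393] op 0.0853 F [ 0.7 -0.9 -0.2] tiltfix_deg [ 0.22 -0.02  0.  ] jaw [ 0.346 -0.938  0.003] q [ 0.5   0.47 -0.52  1.52  0.24  1.22 -1.27]
```

View pics/w12f.png

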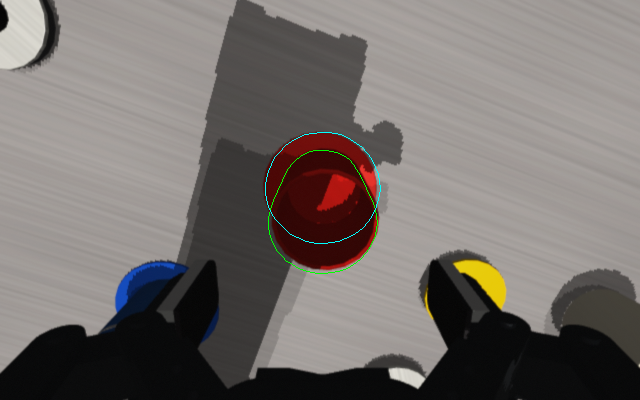

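Call:
step_arm(
  rows=[
    [0,0,-0.04,0,0,0,1],
    [0,0,-0.075,0,0,0,1],
    [0,0,-0.092,0,0,0,1],
    [0,0,-0.094,0,0,0,1],
    [0,0,-0.094,0,0,0,0],
    [0,0,-0.094,0,0,0,0],
    [0,0,-0.094,0,0,0,0],
    [0,0,-0.094,0,0,0,0],
    [0,0,-0.094,0,0,0,0],
    [0,0,-0.094,0,0,0,0],
  ],
)

```text
time: 22.0
position: [0.6265, -0.1175, 0.0476]
ee_rot: [-0.126, 0.124, -0.694, 0.698]
ft_force: [0.2, -1.0, 7.2]
opening: 0.0635
```

Call:
step_arm(
  rows=[
    [0,0,0,0,0,0,0.5],
    [0,0,0,0,0,0,1],
    [0,0,0,0,0,0,1],
    [0,0,0,0,0,0,1],
    [0,0,0.001,0,0,0,1],
    [0,0,0.04,0,0,0,1],
    [0,0,0.08,0,0,0,1],
    [0.002,0.02,0.11,0,0,0,1],
    [0.006,0.06,0.12,0,0,0,1],
    [0.012,0.11,0.12,0,0,0,1],
    [0.018,0.16,0.12,0,0,0,1],
    [0.024,0.2,0.12,0,0,0,1],
    [0.03,0.235,0.11,0,0,0,1],
    [0.034,0.25,0.1,0,0,0,1],
    [0.034,0.25,0.1,0,0,0,1],
    [0.034,0.25,0.1,0,0,0,1],
  ],
)

```text
time: 23.6
position: [0.6606, 0.1311, 0.1472]
ee_rot: [-0.125, 0.124, -0.694, 0.698]
ft_force: [0.3, -0.4, -0.7]
opening: 0.0857
```

Run:
```python
from h import *
s=st()
im=snap('wrist','w13.png'); c=cam('wrist')
print([(r['p'],r['centre']) for r in finder.look_for('wrist','lid_black_mid')])
g=cv2.cvtColor(im,cv2.COLOR_RGB2GRAY)
m=near(((g>190)).astype(np.uint8),proj(c,[.661,.132,.016]),130)
v,q=fit(c,m,'plate',.661,.132,0.); print(v,q)
cv2.polylines(im,[np.round(hullpx(c,model('plate',*v))).astype(np.int32)],True,(0,255,0),1)
cv2.polylines(im,[np.round(hullpx(c,model('knob',*v))).astype(np.int32)],True,(0,255,0),1)
cv2.imwrite('pics/w13f.png',im[:,:,::-1])
```

```text
t 23.6 pos [0.6606 0.1311 0.1472] op 0.0857 F [ 0.3 -0.4 -0.7] tiltfix_deg [0.32 0.15 0.  ] jaw [ 0.347 -0.938  0.006] q [ 0.14  0.56 -0.58  1.4   0.31  1.28 -1.68]
[(0.92, [321.1, 182.2])]
[0.65416605 0.09499141] 0.028839940596977698
```

View pics/w13f.png

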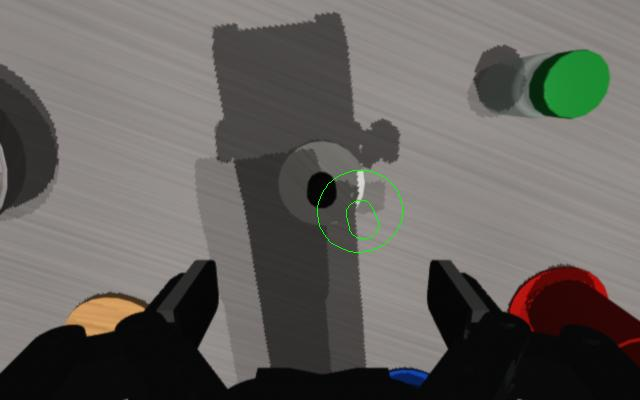

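Run:
```python
from h import *
c=cam('wrist'); im=cv2.imread('pics/w13.png')[:,:,::-1].copy()
g=cv2.cvtColor(im,cv2.COLOR_RGB2GRAY)
m=near((g<35).astype(np.uint8),(321,190),35)
v,q=fit(c,m,'knob',.661,.132,0.); print(v,q)
cv2.polylines(im,[np.round(hullpx(c,model('plate',*v))).astype(np.int32)],True,(0,255,0),1)
cv2.polylines(im,[np.round(hullpx(c,model('knob',*v))).astype(np.int32)],True,(0,255,0),1)
cv2.imwrite('pics/w13f.png',cv2.resize(im[100:300,220:420],None,fx=3,fy=3)[:,:,::-1])
```

```text
[0.6657049  0.13214567] 0.9191811777216536
```

View pics/w13f.png

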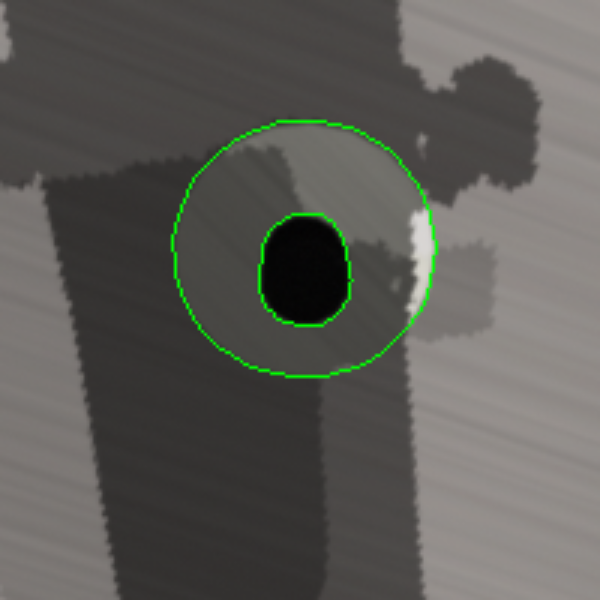

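Call:
step_arm(
  rows=[
    [0.003,0.001,-0.04,0.3,0.15,0,0.6],
    [0.005,0.001,-0.08,0.3,0.15,0,0.6],
    [0.005,0.001,-0.11,0.3,0.15,0,0.6],
    [0.005,0.001,-0.124,0.3,0.15,0,0.6],
    [0.005,0.001,-0.126,0.3,0.15,0,0.6],
    [0.005,0.001,-0.126,0.3,0.15,0,0],
    [0.005,0.001,-0.126,0.3,0.15,0,0],
    [0.005,0.001,-0.126,0.3,0.15,0,0],
    [0.005,0.001,-0.126,0.3,0.15,0,0],
    [0.005,0.001,-0.126,0.3,0.15,0,0],
    [0.005,0.001,-0.126,0.3,0.15,0,0],
    [0.005,0.001,-0.126,0.3,0.15,0,0],
  ],
)

```text
time: 24.9
position: [0.6675, 0.1314, 0.0244]
ee_rot: [-0.125, 0.122, -0.696, 0.696]
ft_force: [-0.5, -1.1, 6.9]
opening: 0.0197
```

Call:
step_arm(
  rows=[
    [0,0,0,0,0,0,0.3],
    [0,0,0,0,0,0,0.6],
    [0,0,0,0,0,0,0.6],
    [0,0,0.004,0,0,0,0.6],
    [-0.001,0,0.006,0,0,8,0.6],
    [-0.001,0,0.006,0,0,16,0.6],
    [-0.001,0,0.006,0,0,24,0.6],
    [-0.001,0,0.006,0,0,32,0.6],
    [-0.001,0,0.006,0,0,40,0.6],
    [-0.001,0,0.006,0,0,48,0.6],
    [-0.001,0,0.006,0,0,56,0.6],
    [-0.001,0,0.006,0,0,64,0.6],
    [-0.001,0,0.006,0,0,72,0.6],
    [-0.001,0,0.006,0,0,80,0.6],
    [-0.001,0,0.006,0,0,88,0.6],
    [-0.001,0,0.006,0,0,90,0.6],
    [-0.001,0,0.003,0,0,90,0.6],
    [-0.001,0,-0.004,0,0,90,0.6],
    [-0.001,0,-0.004,0,0,90,0.6],
  ],
)

```text
time: 26.8
position: [0.6658, 0.1311, 0.0191]
ee_rot: [0.58, -0.579, 0.406, -0.404]
ft_force: [-0.1, -0.2, 0.1]
opening: 0.0511
```

Call:
step_arm(
  rows=[
    [0,0,0,0,0,0,0],
    [0,0,0,0,0,0,0],
    [0,0,0,0,0,0,0],
    [0,0,0,0,0,0,0],
    [0,0,0,0,0,0,0],
    [0,0,0,0,0,0,0],
    [0,0,0,0,0,0,0],
  ],
)

```text
time: 27.5
position: [0.6659, 0.1311, 0.0192]
ee_rot: [0.58, -0.579, 0.406, -0.404]
ft_force: [-0.2, 0.5, 1.1]
opening: 0.0202
```

Run:
```python
from h import *
s=st()
```

```text
t 27.5 pos [0.6659 0.1311 0.0192] op 0.0202 F [-0.2  0.5  1.1] tiltfix_deg [-0.24 -0.09 -0.  ] jaw [0.939 0.344 0.   ] q [ 0.3   0.79 -0.83  1.47  0.6   1.15 -0.28]
```

Call:
step_arm(
  rows=[
    [0,0,0.04,0,0,0,0],
    [0,0,0.08,-0.2,-0.1,0,0],
    [-0.003,-0.02,0.11,-0.2,-0.1,0,0],
    [-0.01,-0.06,0.125,-0.2,-0.1,0,0],
    [-0.017,-0.1,0.125,-0.2,-0.1,0,0],
    [-0.024,-0.145,0.125,-0.2,-0.1,0,0],
    [-0.031,-0.19,0.125,-0.2,-0.1,0,0],
    [-0.038,-0.225,0.125,-0.2,-0.1,0,0],
    [-0.041,-0.245,0.12,-0.2,-0.1,0,0],
    [-0.041,-0.249,0.11,-0.2,-0.1,0,0],
    [-0.041,-0.249,0.1,-0.2,-0.1,0,0],
    [-0.041,-0.249,0.097,-0.2,-0.1,0,0],
    [-0.041,-0.249,0.097,-0.2,-0.1,0,0],
    [-0.041,-0.249,0.097,-0.2,-0.1,0,0],
  ],
)

```text
time: 28.9
position: [0.6252, -0.1164, 0.1164]
ee_rot: [0.58, -0.58, 0.405, -0.404]
ft_force: [0.7, 0.8, -0.6]
opening: 0.0201
```

Run:
```python
from h import *
s=st()
snap('wrist','w14.png')
```

```text
t 28.9 pos [ 0.6252 -0.1164  0.1164] op 0.0201 F [ 0.7  0.8 -0.6] tiltfix_deg [-0.07  0.03  0.  ] jaw [0.938 0.345 0.001] q [ 0.75  0.6  -0.89  1.53  0.48  1.24  0.15]
```

View pics/w14.png

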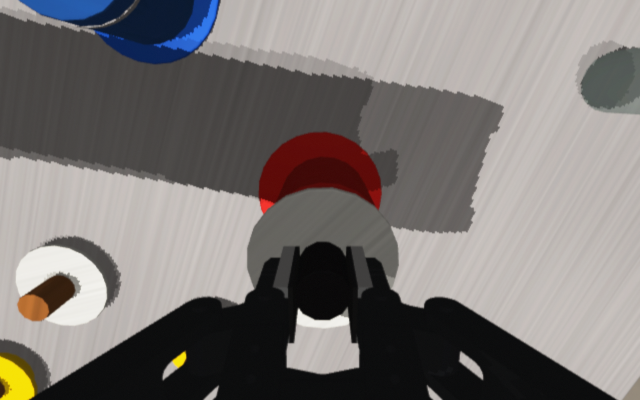

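Call:
step_arm(
  rows=[
    [-0.0004,-0.0016,-0.004,0,0,0,0],
    [-0.0004,-0.0016,-0.008,0,0,0,0],
    [-0.0004,-0.0016,-0.01,0,0,0,0],
    [-0.0004,-0.0016,-0.01,0,0,0,0],
    [-0.0004,-0.0016,-0.01,0,0,0,0],
  ],
)

```text
time: 29.45
position: [0.6248, -0.1183, 0.1066]
ee_rot: [0.58, -0.579, 0.405, -0.405]
ft_force: [-0.4, 0.8, -0.1]
opening: 0.0202
```

Call:
step_arm(
  rows=[
    [0,0,-0.002,0,0,0,0],
    [0,0,-0.004,0,0,0,0],
    [0,0,-0.006,0,0,0,0],
    [0,0,-0.007,0,0,0,0],
  ],
)

```text
time: 29.85
position: [0.6256, -0.1184, 0.1029]
ee_rot: [0.58, -0.579, 0.404, -0.406]
ft_force: [-12.4, -1.3, 34.7]
opening: 0.0199
```

Call:
step_arm(
  rows=[
    [-0.0008,0.0003,-0.001,0,0,0,0],
    [-0.0008,0.0003,-0.001,0,0,0,0],
    [0.0012,0.0003,-0.001,0,0,0,0],
    [0.0006,0.0017,-0.001,0,0,0,0],
    [-0.0008,0.0023,-0.001,0,0,0,0],
    [-0.0022,0.0017,-0.001,0,0,0,0],
    [-0.0028,0.0003,-0.001,0,0,0,0],
    [-0.0022,-0.0011,-0.001,0,0,0,0],
    [-0.0008,-0.0017,-0.001,0,0,0,0],
    [0.0006,-0.0011,-0.001,0,0,0,0],
    [-0.0008,0.0003,-0.001,0,0,0,0],
    [-0.0008,0.0003,-0.001,0,0,0,0],
  ],
)

```text
time: 31.05
position: [0.6254, -0.1185, 0.1031]
ee_rot: [0.58, -0.579, 0.403, -0.406]
ft_force: [-3.0, -0.9, 10.5]
opening: 0.0199
```

Call:
step_arm(
  rows=[
    [0,0,0.01,0,0,0,0],
    [0,0,0.03,0,0,0,0],
    [-0.005,0.01,0.045,0,0,0,0],
    [-0.02,0.045,0.05,0,0,0,0],
    [-0.04,0.09,0.05,0,0,0,0],
    [-0.06,0.135,0.05,0,0,0,0],
    [-0.08,0.18,0.05,0,0,0,0],
    [-0.1,0.225,0.05,0,0,0,0],
    [-0.12,0.27,0.04,0,0,0,0],
    [-0.14,0.315,0.02,0,0,0,0],
    [-0.16,0.355,0,0,0,0,0],
    [-0.17,0.376,-0.02,0,0,0,0],
    [-0.17,0.376,-0.045,0,0,0,0],
    [-0.17,0.376,-0.06,0,0,0,0],
    [-0.17,0.376,-0.065,0,0,0,0],
    [-0.17,0.376,-0.065,0,0,0,0],
    [-0.17,0.376,-0.065,0,0,0,0],
  ],
)

```text
time: 32.75
position: [0.4561, 0.2574, 0.039]
ee_rot: [0.58, -0.579, 0.403, -0.407]
ft_force: [-0.9, 0.7, -0.2]
opening: 0.0197
```

Run:
```python
from h import *
s=st()
im=snap('wrist','w15.png')
c=cam('wrist'); cv2.polylines(im,[np.round(hullpx(c,model('board',.455,.2575))).astype(np.int32)],True,(0,255,0),1)
cv2.imwrite('pics/w15f.png',im[:,:,::-1])
```

```text
t 32.75 pos [0.4561 0.2574 0.039 ] op 0.0197 F [-0.9  0.7 -0.2] tiltfix_deg [0.07 0.29 0.  ] jaw [0.939 0.343 0.004] q [ 0.23  0.51 -0.99  1.89  0.5   1.01 -0.63]
```

View pics/w15f.png

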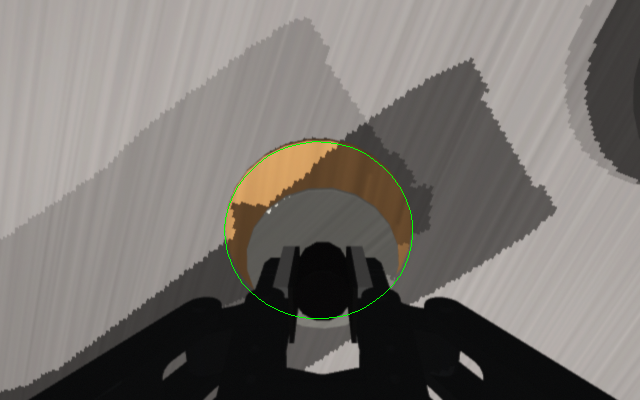

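Good alignment with the board. Lower to contact and release.

Call:
step_arm(
  rows=[
    [-0.001,0,-0.004,0,0.2,0,0],
    [-0.001,0,-0.008,0,0.2,0,0],
    [-0.001,0,-0.01,0,0.2,0,0],
    [-0.001,0,-0.0115,0,0.2,0,0],
    [-0.001,0,-0.0125,0,0.2,0,0],
    [-0.001,0,-0.0125,0,0.2,0,0],
  ],
)

```text
time: 33.4
position: [0.4553, 0.2573, 0.027]
ee_rot: [-0.579, 0.58, -0.404, 0.406]
ft_force: [-2.3, -3.4, 7.9]
opening: 0.0201
```

Call:
step_arm(
  rows=[
    [0,0,0,0,0,0,0.3],
    [0,0,0,0,0,0,0.7],
    [0,0,0,0,0,0,0.7],
    [0,0,0,0,0,0,0.7],
    [0,0,0.03,0,0,0,0.7],
    [0,0,0.07,0,0,0,0.7],
    [0,0,0.11,0,0,0,0.7],
    [0,0,0.13,0,0,0,0.7],
    [0,0,0.13,0,0,0,0.7],
  ],
)

```text
time: 34.3
position: [0.4566, 0.2583, 0.1599]
ee_rot: [0.581, -0.578, 0.403, -0.407]
ft_force: [0.3, -0.3, -0.6]
opening: 0.0595
```

Run:
```python
from h import *
s=st()
im=snap('wrist','w16.png')
c=cam('wrist'); cv2.polylines(im,[np.round(hullpx(c,model('board',.455,.2575))).astype(np.int32)],True,(0,255,0),1)
cv2.imwrite('pics/w16f.png',im[:,:,::-1])
```

```text
t 34.3 pos [0.4566 0.2583 0.1599] op 0.0595 F [ 0.3 -0.3 -0.6] tiltfix_deg [0.02 0.37 0.  ] jaw [0.939 0.343 0.006] q [ 0.34  0.35 -1.1   1.78  0.34  1.21 -0.51]
```

View pics/w16f.png

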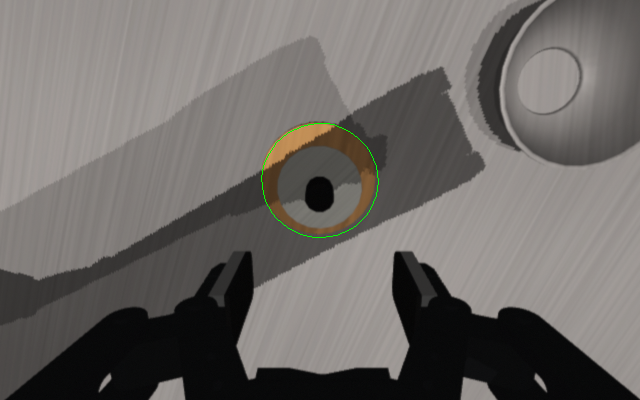

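Call:
step_arm(
  rows=[
    [0.02,-0.045,0,0,0.35,0,1],
    [0.04,-0.09,0,0,0.35,0,1],
    [0.06,-0.135,0,0,0.35,0,1],
    [0.08,-0.18,0,0,0.35,0,1],
    [0.1,-0.225,0,0,0.35,0,1],
    [0.12,-0.27,0,0,0.35,0,1],
    [0.14,-0.315,0,0,0.35,0,1],
    [0.158,-0.355,-0.01,0,0.35,0,1],
    [0.168,-0.376,-0.02,0,0.35,0,1],
    [0.168,-0.376,-0.02,0,0.35,0,1],
    [0.168,-0.376,-0.02,0,0.35,0,1],
  ],
)

```text
time: 35.45
position: [0.6231, -0.118, 0.1362]
ee_rot: [-0.578, 0.58, -0.407, 0.404]
ft_force: [0.1, 0.9, -0.2]
opening: 0.0855
```

Run:
```python
from h import *
s=st()
im=snap('wrist','w17.png'); c=cam('wrist')
for v in((.6248,-.118),):
  for z,r in((.084,.032),(.084,.029)):
    cv2.polylines(im,[np.round(hullpx(c,circ(*v,z,r))).astype(np.int32)],True,(0,255,0),1)
u=proj(c,[.6248,-.118,.06]).astype(int)
cv2.imwrite('pics/w17f.png',cv2.resize(im[u[1]-100:u[1]+100,u[0]-100:u[0]+100],None,fx=3,fy=3)[:,:,::-1])
```

```text
t 35.45 pos [ 0.6231 -0.118   0.1362] op 0.0855 F [ 0.1  0.9 -0.2] tiltfix_deg [ 0.01 -0.25  0.  ] jaw [ 0.939  0.343 -0.004] q [ 0.76  0.58 -0.9   1.51  0.47  1.28  0.16]
```

View pics/w17f.png

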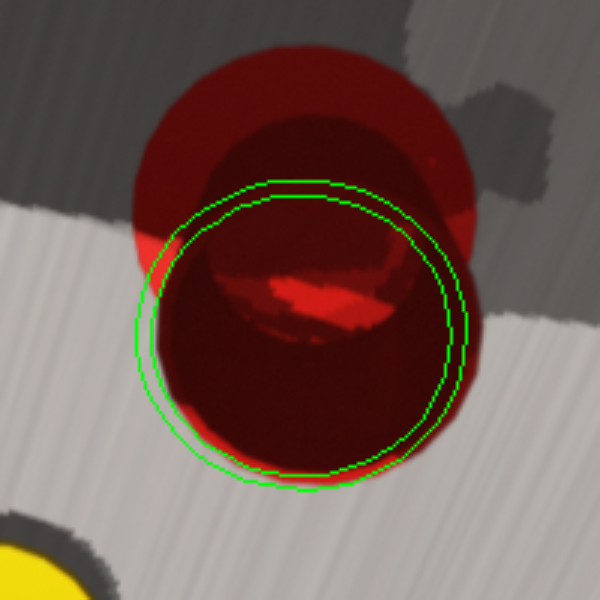

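View pics/w17.png

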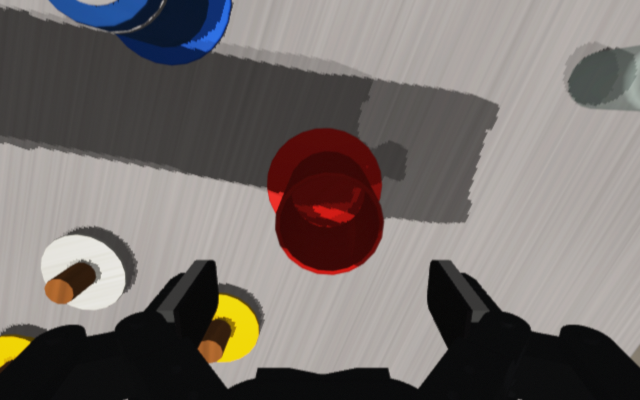

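Call:
step_arm(
  rows=[
    [0.004,0.001,-0.04,0,-0.25,0,1],
    [0.004,0.001,-0.075,0,-0.25,0,1],
    [0.004,0.001,-0.091,0,-0.25,0,1],
    [0.004,0.001,-0.091,0,-0.25,0,1],
    [0.004,0.001,-0.091,0,-0.25,0,0],
    [0.004,0.001,-0.091,0,-0.25,0,0],
    [0.004,0.001,-0.091,0,-0.25,0,0],
    [0.004,0.001,-0.091,0,-0.25,0,0],
    [0.004,0.001,-0.091,0,-0.25,0,0],
    [0.004,0.001,-0.091,0,-0.25,0,0],
  ],
)

```text
time: 36.5
position: [0.6288, -0.1158, 0.0486]
ee_rot: [0.58, -0.579, 0.403, -0.406]
ft_force: [0.1, -0.3, 7.4]
opening: 0.0618
```

Call:
step_arm(
  rows=[
    [0,0,0,0,0,0,0.5],
    [0,0,0,0,0,0,1],
    [0,0,0,0,0,0,1],
    [0,0,0,0,0,0,1],
    [0,0,0.04,0,0,0,1],
    [0,0,0.08,0,0,0,1],
    [0,0,0.092,0,0,0,1],
    [0,0,0.092,0,0,0,1],
    [0,0,0.092,0,0,0,1],
  ],
)

```text
time: 37.4
position: [0.6283, -0.116, 0.1396]
ee_rot: [0.58, -0.579, 0.404, -0.406]
ft_force: [-0.2, 0.2, -0.5]
opening: 0.0852
```

```bash
cat > can.py <<'E'
from h import *
import sys
f=sys.argv[1]; v0=(float(sys.argv[2]),float(sys.argv[3]))
s=st()
im=snap('wrist',f+'.png'); c=cam('wrist')
for z,r in((.084,.032),(.084,.029)):
    cv2.polylines(im,[np.round(hullpx(c,circ(*v0,z,r))).astype(np.int32)],True,(0,255,0),1)
u=proj(c,[*v0,.06]).astype(int)
cv2.imwrite('pics/'+f+'f.png',cv2.resize(im[u[1]-100:u[1]+100,u[0]-100:u[0]+100],None,fx=3,fy=3)[:,:,::-1])
E
python3 can.py w18 .6265 -.1175
```

```text
t 37.4 pos [ 0.6283 -0.116   0.1396] op 0.0852 F [-0.2  0.2 -0.5] tiltfix_deg [0.07 0.2  0.  ] jaw [0.939 0.344 0.003] q [ 0.75  0.58 -0.9   1.5   0.47  1.28  0.16]
```

View pics/w18f.png

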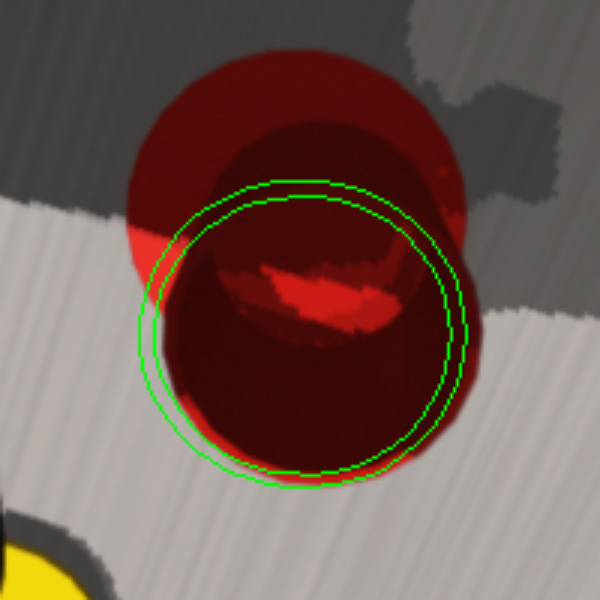

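Call:
step_arm(
  rows=[
    [-0.03,-0.02,0,0,0.2,0,0.6],
    [-0.065,-0.05,0,0,0.2,0,0.6],
    [-0.1,-0.08,0,0,0.2,0,0.6],
    [-0.135,-0.11,0,0,0.2,0,0.6],
    [-0.16,-0.13,0,0,0.2,0,0.6],
    [-0.166,-0.136,0,0,0.2,0,0.6],
    [-0.166,-0.136,0,0,0.2,0,0.6],
    [-0.166,-0.136,0,0,0.2,0,0.6],
  ],
)

```text
time: 38.25
position: [0.4627, -0.2509, 0.1386]
ee_rot: [-0.58, 0.58, -0.405, 0.404]
ft_force: [0.4, 0.0, 0.5]
opening: 0.0511
```

Run:
```python
from h import *
s=st()
im=snap('wrist','w19.png'); c=cam('wrist')
print([(r['p'],r['centre']) for r in finder.look_for('wrist','lid_wood_mid')])
g=cv2.cvtColor(im,cv2.COLOR_RGB2HSV)
m=near(((g[:,:,1]<40)&(g[:,:,2]>205)).astype(np.uint8),proj(c,[.4614,-.252,.016]),70)
print(m.sum(), cv2.boundingRect(m))
v,q=fit(c,m,'plate',.4614,-.252,0.); print(v,q)
cv2.polylines(im,[np.round(hullpx(c,model('plate',*v))).astype(np.int32)],True,(0,255,0),1)
cv2.polylines(im,[np.round(hullpx(c,model('knob',*v))).astype(np.int32)],True,(0,255,0),1)
cv2.imwrite('pics/w19f.png',im[:,:,::-1])
```

```text
t 38.25 pos [ 0.4627 -0.2509  0.1386] op 0.0511 F [0.4 0.  0.5] tiltfix_deg [-0.01 -0.05 -0.  ] jaw [ 0.938  0.345 -0.001] q [ 1.24  0.34 -0.96  1.8   0.3   1.17  0.54]
[(0.96, [210.1, 286.0]), (0.79, [184.9, 47.7]), (0.67, [452.3, 252.2]), (0.65, [320.4, 187.3])]
987 (281, 202, 71, 30)
[ 0.46745334 -0.2852979 ] 0.24946524064171127
```

View pics/w19f.png

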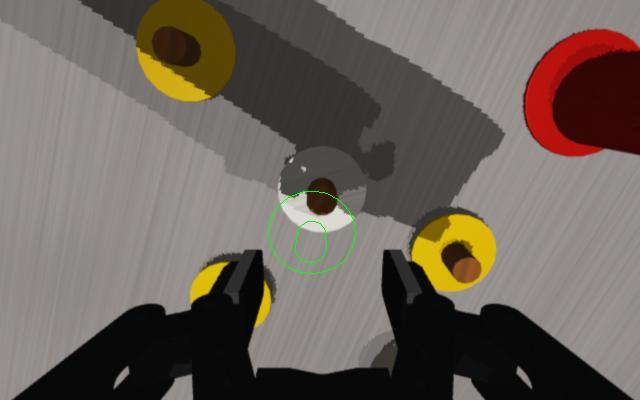

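Run:
```python
from h import *
c=cam('wrist'); im=cv2.imread('pics/w19.png')[:,:,::-1].copy()
g=cv2.cvtColor(im,cv2.COLOR_RGB2HSV)
m=near(((g[:,:,1]>100)).astype(np.uint8),(322,196),35)
v,q=fit(c,m,'knob',.4627,-.251,0.); print(v,q)
cv2.polylines(im,[np.round(hullpx(c,model('plate',*v))).astype(np.int32)],True,(0,255,0),1)
cv2.polylines(im,[np.round(hullpx(c,model('knob',*v))).astype(np.int32)],True,(0,255,0),1)
cv2.imwrite('pics/w19f.png',cv2.resize(im[100:300,220:420],None,fx=3,fy=3)[:,:,::-1])
```

```text
[ 0.46262872 -0.24872888] 0.880596095818708
```

View pics/w19f.png

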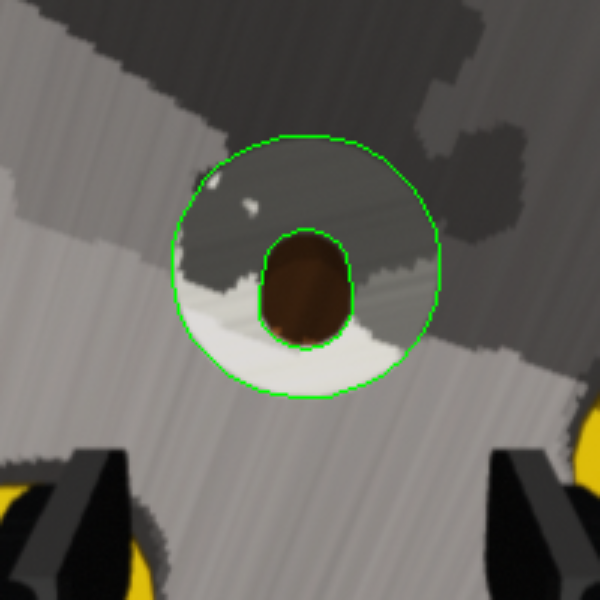

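Call:
step_arm(
  rows=[
    [0,0.002,-0.04,0,0,0,0.6],
    [0,0.002,-0.08,0,0,0,0.6],
    [0,0.002,-0.105,0,0,0,0.6],
    [0,0.002,-0.115,0,0,0,0.6],
    [0,0.002,-0.119,0,0,0,0.6],
    [0,0.002,-0.119,0,0,0,0.6],
    [0,0.002,-0.119,0,0,0,0.6],
  ],
)

```text
time: 39.05
position: [0.4641, -0.2486, 0.0211]
ee_rot: [-0.58, 0.58, -0.404, 0.405]
ft_force: [0.3, 0.1, 0.2]
opening: 0.0512
```

Call:
step_arm(
  rows=[
    [0,0,0,0,0,0,0],
    [0,0,0,0,0,0,0],
    [0,0,0,0,0,0,0],
    [0,0,0,0,0,0,0],
    [0,0,0,0,0,0,0],
    [0,0,0,0,0,0,0],
    [0,0,0,0,0,0,0],
  ],
)

```text
time: 39.75
position: [0.4648, -0.249, 0.0222]
ee_rot: [-0.58, 0.58, -0.403, 0.405]
ft_force: [-1.5, 1.4, 8.0]
opening: 0.0201
```

Call:
step_arm(
  rows=[
    [0,0,0,0,0,0,0.3],
    [0,0,0,0,0,0,0.6],
    [0,0,0,0,0,0,0.6],
    [0,0,0.004,0,0,0,0.6],
    [0,0,0.006,0,0,-8,0.6],
    [0,0,0.006,0,0,-16,0.6],
    [0,0,0.006,0,0,-24,0.6],
    [0,0,0.006,0,0,-32,0.6],
    [0,0,0.006,0,0,-40,0.6],
    [0,0,0.006,0,0,-48,0.6],
    [0,0,0.006,0,0,-56,0.6],
    [0,0,0.006,0,0,-64,0.6],
    [0,0,0.006,0,0,-72,0.6],
    [0,0,0.006,0,0,-80,0.6],
    [0,0,0.006,0,0,-88,0.6],
    [0,0,0.006,0,0,-90,0.6],
    [0,0,0.003,0,0,-90,0.6],
    [0,0,0,0,0,-90,0.6],
    [0,0,0,0,0,-90,0.6],
  ],
)

```text
time: 41.65
position: [0.4644, -0.2488, 0.0216]
ee_rot: [-0.124, 0.126, -0.696, 0.696]
ft_force: [-0.3, 0.0, -0.9]
opening: 0.0516
```

Call:
step_arm(
  rows=[
    [0,0,0,0,0,0,0],
    [0,0,0,0,0,0,0],
    [0,0,0,0,0,0,0],
    [0,0,0,0,0,0,0],
    [0,0,0,0,0,0,0],
    [0,0,0,0,0,0,0],
    [0,0,0,0,0,0,0],
  ],
)

```text
time: 42.35
position: [0.4646, -0.2489, 0.0218]
ee_rot: [-0.124, 0.126, -0.695, 0.696]
ft_force: [0.3, -0.2, 3.1]
opening: 0.0199
```

Run:
```python
from h import *
s=st()
snap('wrist','w20.png')
```

```text
t 42.35 pos [ 0.4646 -0.2489  0.0218] op 0.0199 F [ 0.3 -0.2  3.1] tiltfix_deg [ 0.11 -0.15  0.  ] jaw [ 0.348 -0.938  0.001] q [ 0.9   0.41 -0.57  1.9   0.28  0.91 -1.03]
```

View pics/w20.png

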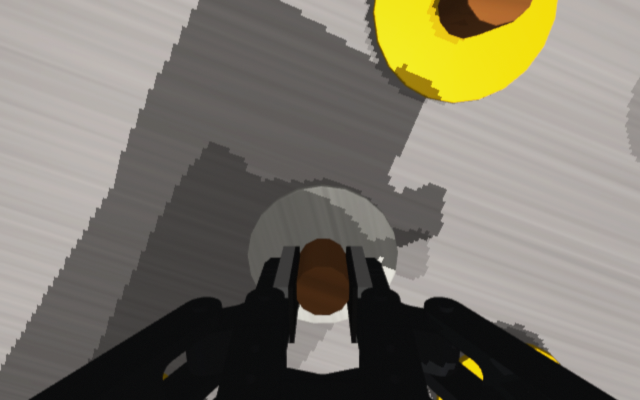

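Call:
step_arm(
  rows=[
    [0,0,0.03,0,0,0,0],
    [0,0,0.07,0,0,0,0],
    [0.005,0.004,0.1,0.1,-0.15,0,0],
    [0.03,0.025,0.11,0.1,-0.15,0,0],
    [0.06,0.05,0.11,0.1,-0.15,0,0],
    [0.095,0.08,0.11,0.1,-0.15,0,0],
    [0.13,0.105,0.11,0.1,-0.15,0,0],
    [0.155,0.123,0.11,0.1,-0.15,0,0],
    [0.165,0.131,0.105,0.1,-0.15,0,0],
    [0.165,0.131,0.095,0.1,-0.15,0,0],
    [0.165,0.131,0.09,0.1,-0.15,0,0],
    [0.165,0.131,0.09,0.1,-0.15,0,0],
    [0.165,0.131,0.09,0.1,-0.15,0,0],
  ],
)

```text
time: 43.7
position: [0.6288, -0.1194, 0.1118]
ee_rot: [-0.124, 0.124, -0.696, 0.696]
ft_force: [0.0, 0.9, -1.2]
opening: 0.0202
```

Run:
```python
from h import *
s=st()
snap('wrist','w21.png')
for n in ('scene','side'):
    im=snap(n,n+'21.png'); c=cam(n); u=proj(c,[.6295,-.118,.08]).astype(int)
    cv2.imwrite('pics/%s21c.png'%n,cv2.resize(im[u[1]-40:u[1]+40,u[0]-40:u[0]+40],None,fx=5,fy=5,interpolation=cv2.INTER_CUBIC)[:,:,::-1])
cv2.imwrite('pics/21c.png',np.hstack([cv2.imread('pics/scene21c.png'),cv2.imread('pics/side21c.png')]))
```

```text
t 43.7 pos [ 0.6288 -0.1194  0.1118] op 0.0202 F [ 0.   0.9 -1.2] tiltfix_deg [ 0.05 -0.03  0.  ] jaw [ 0.346 -0.938  0.001] q [ 0.59  0.53 -0.64  1.53  0.33  1.19 -1.32]
```

View pics/21c.png

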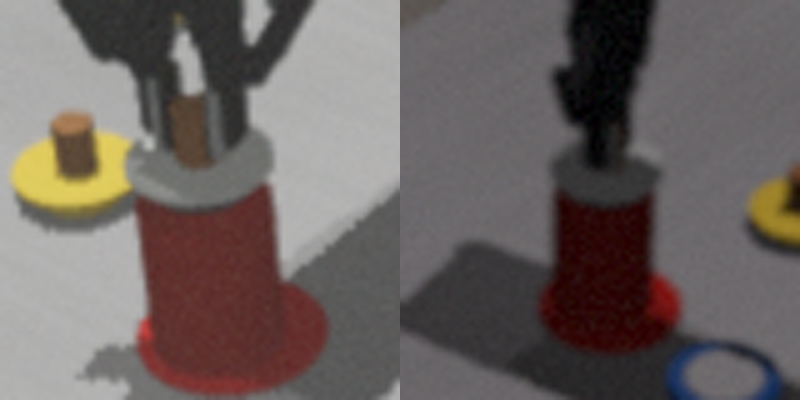

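Call:
step_arm(
  rows=[
    [0.0005,0.0017,-0.002,0,0,0,0],
    [0.0005,0.0017,-0.004,0,0,0,0],
    [0.0005,0.0017,-0.004,0,0,0,0],
    [0.0005,0.0017,-0.004,0,0,0,0],
  ],
)

```text
time: 44.25
position: [0.6299, -0.1169, 0.1083]
ee_rot: [-0.125, 0.124, -0.696, 0.696]
ft_force: [0.2, -0.2, -0.6]
opening: 0.0196
```

Call:
step_arm(
  rows=[
    [0,0,-0.001,0,0,0,0],
    [0,0,-0.002,0,0,0,0],
    [0,0,-0.003,0,0,0,0],
    [0,0,-0.004,0,0,0,0],
    [0,0,-0.004,0,0,0,0],
  ],
)

```text
time: 44.75
position: [0.6298, -0.1169, 0.1041]
ee_rot: [-0.125, 0.125, -0.696, 0.696]
ft_force: [-0.6, -0.2, -0.5]
opening: 0.0201
```

Call:
step_arm(
  rows=[
    [0,0,-0.002,0,0,0,0],
    [0,0,-0.004,0,0,0,0],
    [0,0,-0.006,0,0,0,0],
    [0,0,-0.007,0,0,0,0],
    [0,0,-0.007,0,0,0,0],
  ],
)

```text
time: 45.25
position: [0.6297, -0.1169, 0.0968]
ee_rot: [-0.125, 0.125, -0.696, 0.696]
ft_force: [-0.1, 0.3, 0.2]
opening: 0.0202
```

It goes in. Seat it to contact, then release.

Call:
step_arm(
  rows=[
    [0,0,-0.001,0,0,0,0],
    [0,0,-0.002,0,0,0,0],
    [0,0,-0.003,0,0,0,0],
    [0,0,-0.004,0,0,0,0],
    [0,0,-0.0045,0,0,0,0],
    [0,0,-0.0045,0,0,0,0],
  ],
)

```text
time: 45.85
position: [0.6301, -0.1168, 0.0939]
ee_rot: [-0.125, 0.124, -0.696, 0.696]
ft_force: [-5.4, -0.4, 11.5]
opening: 0.0202
```

Call:
step_arm(
  rows=[
    [0,0,0.0005,0,0,0,0.3],
    [0,0,0.0005,0,0,0,0.7],
    [0,0,0.0005,0,0,0,0.7],
    [0,0,0.0005,0,0,0,0.7],
    [0,0,0.03,0,0,0,0.7],
    [0,0,0.07,0,0,0,0.7],
    [0,0,0.11,0,0,0,0.7],
    [0,0,0.15,0,0,0,0.7],
    [-0.04,0,0.18,0,0,0,0.7],
    [-0.08,0,0.2,0,0,0,0.7],
    [-0.12,0.02,0.2,0,0,0,0.7],
    [-0.14,0.03,0.2,0,0,0,0.7],
    [-0.14,0.03,0.2,0,0,0,0.7],
    [-0.14,0.03,0.2,0,0,0,0.7],
    [-0.14,0.03,0.2,0,0,0,0.7],
  ],
)

```text
time: 47.35
position: [0.4906, -0.0873, 0.2937]
ee_rot: [-0.125, 0.124, -0.696, 0.696]
ft_force: [0.6, 0.4, -1.0]
opening: 0.0597
```

Run:
```python
from h import *
s=st()
im=snap('wrist','w22.png'); c=cam('wrist')
D=[('mat',.624,-.118,0),('can',.6295,-.1175,.004),('plate',.6295,-.1175,.072),('knob',.6295,-.1175,.072),('board',.455,.2575,0),('plate',.455,.2575,.008),('mat',.4736,-.0267,0),('can',.474,-.0265,.004)]
for k,x,y,z in D: cv2.polylines(im,[np.round(hullpx(c,model(k,x,y,z))).astype(np.int32)],True,(0,255,0),1)
cv2.imwrite('pics/w22f.png',im[:,:,::-1])
o=[]
for n in ('scene','side'):
    im=snap(n,n+'22.png'); c=cam(n)
    for v in ((.6295,-.118,.06),(.455,.2575,.02)):
        u=proj(c,v).astype(int); o.append(cv2.resize(im[u[1]-40:u[1]+40,u[0]-40:u[0]+40],None,fx=3.6,fy=3.6,interpolation=cv2.INTER_CUBIC)[:,:,::-1])
cv2.imwrite('pics/22c.png',np.vstack([np.hstack(o[:2]),np.hstack(o[2:])]))
```

```text
t 47.35 pos [ 0.4906 -0.0873  0.2937] op 0.0597 F [ 0.6  0.4 -1. ] tiltfix_deg [0.03 0.05 0.  ] jaw [ 0.346 -0.938  0.001] q [ 0.78  0.07 -0.72  1.66  0.05  1.43 -1.16]
```

View pics/22c.png

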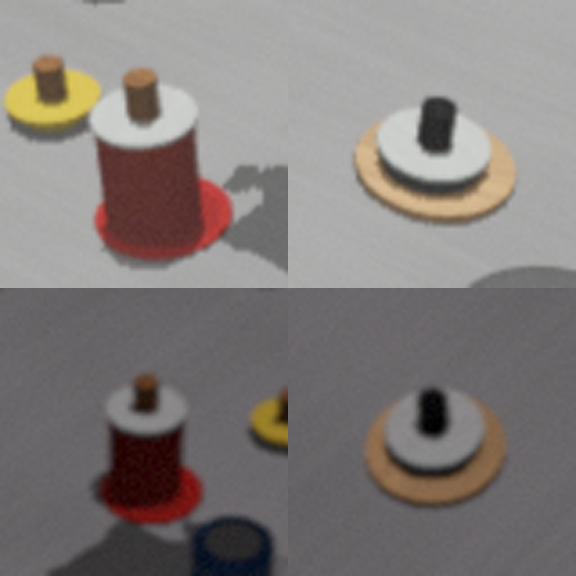

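View pics/w22f.png

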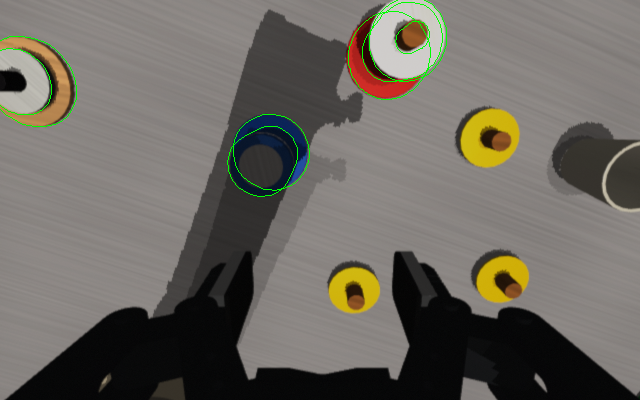

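View pics/scene22.png

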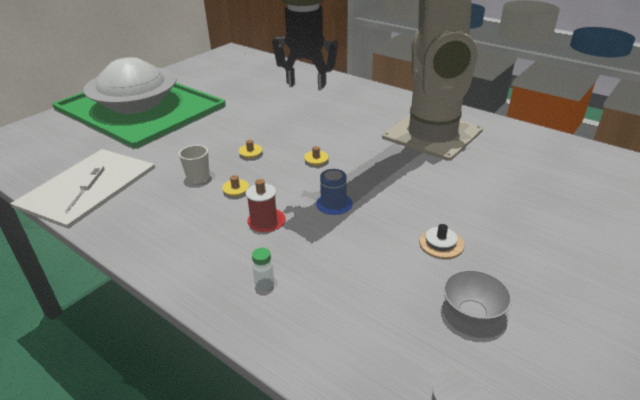

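Run:
```python
from h import *
print(order.sign_off()); print(bot.get_state()['time'])
```

```text
the job is handed in; nothing more can be done
None
the job is handed in; nothing more can be done
```

The job is done and handed in, at about 47.5 s of the 125 s allowed. No verdict came back.

**Swap:** I parked the red canister on the board, moved the blue one to the blue coaster, then set the red one on the red coaster. Each canister was lowered until the wrist force showed contact, then released.

**Lids:** The black lid stopped on the rim about 12 mm proud and stayed there through a small search, so it went onto the board knob-up. The wood lid (metal plate, not one of the yellow look-alikes) went in with no resistance. It seated at a tool height of 0.0939 m, against 0.0938 m expected for fully home.

**Last checks:** In the final pictures:
- Both canisters stand upright on their own coasters.
- The wood lid's plate lies flat on the rim.
- The black lid lies wholly on the board.
- The bowl, cup and shaker look untouched.

**Disagreements:**
- The red canister is about 6–8 mm off its coaster's centre, with 14 mm allowed. The calibrated estimates gave 6 mm and the scene picture about 8 mm, so it is on the coaster but not central.
- On the black lid's try, the canister was later found 2–3 mm from where I had aimed. That try alone was not conclusive; the wood lid going fully home settled it.

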